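# Start the yoghurt on the warming plate

## Robot

A 6-joint arm with a two-finger parallel gripper is mounted at the origin on the work surface. World frame = base frame: x ahead of the robot, y to its left, z up, the work surface at z = 0. Lengths are in mm, angles in rad, forces in N, time in s.
With the tool pointing down it reaches from about 350 to 850 mm from the base axis. Payload 8.1 kg.
Tool frame: the origin (TCP) lies between the finger pads; the fingertips stand 11 mm ahead of it and the grasp point (between the pads) lies 8 mm behind it; z points along the fingers, y is the line along which they close (so a half turn about z gives the same grasp; the last joint's range is limited). The gripper opens to 93 mm and grips with 3 to 60 N. Pads are 15 mm wide; open, the fingers measure 128 mm over their backs; the gripper's body (75 mm by 188 mm) begins 65 mm behind the grasp point.
Start: joints at [-1.232, 0.13, 1.488, -0, 1.523, -0.085], TCP at [246.756, -546.916, 229.635] pointing down, gripper open.
Joint ranges: [-2.96, 2.96], [-0.89, 2.26], [0.02, 2.5], [-1.34, 4.48], [0, 2.73], [-2.66, 2.66]. Speed limits (rad/s): [2.39, 2.39, 2.79, 3.14, 3.14, 3.14].

## Interface

Orientations are given as a unit quaternion [w, x, y, z].
In Python, from station import sensors, imaging, manip, finder gives the robot as it stands.
- The arm moves only by the shell command python3 -m crank 'ROWS' [FORCE]. ROWS is JSON, one flat list of numbers, 5 for each row, row after row: the shift along the tool's x, y, z in mm, then the turn about the tool's z in degrees, then the finger opening in mm, from 0 to 93. A call has exactly 10 rows; each row shifts and turns the commanded pose from where the row before left it, along the tool's axes as they then stand; what a row does not reach is not made up. A row lasts 1/8 s, in which the tool goes at most 62.5 mm and 10.7 degrees, less where a joint would pass 70% of its speed; a pose out of reach is approached as far as the arm can. A call with a gripper value outside its range is refused whole. The fingers move at their own pace and stop on an object; FORCE is the grip in N (left out, the last holds). Time passes only in rows, so rows that do not move let the fingers close, or fill a call up. It gives the time, the measured TCP pose, the force, the opening and the grip force at its end, in the units of the state.
- sensors.get_state(): the state, without advancing time (a new reading comes with each control period).
- imaging.grab_frame(name): name is "side" or "top" or "wrist"; returns a dict with "pixels" (384x512x3 uint8, red, green, blue), "vfov" (degrees; the focal length in pixels is half the picture's height over the tangent of half this angle, whatever the lens; pixels are square), "cx", "cy" (the principal point, pixels), "R" (3x3) and "t" (3): a world point X has camera coordinates R X + t; the wrist camera has in their place "hand_eye" (4x4, takes a point from camera to tool coordinates, whose origin is the TCP and whose axes are the flange's). Camera axes: x right, y down, z forward; pixel columns grow to the right and rows downward; lengths in mm; the calibration is good to about 2 mm. The wrist camera is an equidistant fisheye: a pixel r from the principal point sees the ray r / f radians off the axis. A picture is of the moment at which its call begins: read the wrist's pose just before it. There is no depth.
- manip.finish_job(): hands the job in; it is judged then, once.
Trained networks look in a picture, given as the dict that the camera call returned (one of the last four; its "shot" number tells which), for a name from the list of things; names that differ only in an ending like _2 or _b are one class to them, and where a whole thing is asked for, a point or a joint stands for the part that bears it (a point fixed in the world has none). Each returns a list of dicts, best first, with "p" (0 to 1); they miss things now and then, are a little off and sometimes report something else, mostly with a low value. They report only what shows in the picture. A call takes as long as a camera call.
- finder.recognise(picture, thing): "xy" ([column, row] in pixels, amid what is visible of it).
- finder.masks_of(picture, thing): "pixels" (384x512 bool, what is visible of it) and "xy" ([column, row] in pixels, amid what is visible of it).
The state is a dict: "clock": time; "q": joint angles; "qvel": joint speeds; "joint_torque": joint torques, N m; "position": TCP position; "ee_rot": TCP orientation; "contact_force": force on the tool from outside, world axes, zero at the start; "ft_torque": the same for the moment, N m; "finger_gap": opening from 0.0 (shut) to 1.0 (fully open); "gripper_force": force on a finger pad.
Only numpy, scipy, OpenCV 4.12 (cv2) and the standard library are available. Lean on these libraries where they do the work, as an engineer would, in place of code of your own. Each camera call takes 0.05 s, during which the arm holds its last target. There are 200 camera calls.

## Task

Get the yoghurt going on the warming plate: lift the empty milk pan off by its hoop handle, keeping it upright, and gently stand it on the round cork trivet, and turn the heat knob (the one with the growing dots, on the left seen from the robot) back down until its pointer is on the long bar mark; both must be done before any jar goes on the glass. Then gently set every jar that is on the wooden board upright and wholly on the black glass, and once all are on, turn the timer knob (right) up until its pointer is on its own long bar mark. Leave the jug, the bowls and the pepper mill where they stand.

Things in the scene. Friction and masses are not known exactly. Their poses are not given: they have to be found in the camera images.
- warmer: warming plate, a low aluminium box 340 (x) x 270 (y) x 58 mm, too heavy to move; origin: centre of its underside on the counter. Its own -x end is a white control strip 85 mm deep with two knobs standing upright on it at own (x, y) = (-128, +65) mm (heat) and (-128, -65) mm (timer); the glass fills the rest
- glass: black heating glass 245 x 245 mm of the warming plate; origin: centre of its top face, 60 mm above the counter; axes as the warmer's
- heat (a joint): heat knob (left), rad: 0 = off, grows clockwise seen from above to a stop at 4.71; pointer direction = warmer yaw + 135 deg - value (anticlockwise from world x). Friction 0.06 N m holds it. A ring of dots growing from low to high surrounds it, with one long black bar 18 x 6 mm in place of a dot: the wanted mark, value 1.05. Starts between 2.9 and 4.4
- heat_grip (a point): point on the heat knob's upright axis, 25 mm above the control strip (83 mm above the counter); its x axis is the pointer. The black knob has a skirt 48 mm across and 6 mm high and a bar grip 46 mm long along the pointer, 14 mm wide, from the skirt to 35 mm above the strip; the white line on one end of the bar is the pointer
- heat_mark (a point): middle of the heat knob's bar mark, printed on the control strip
- timer (a joint): timer knob (right), rad: 0 = off, grows clockwise seen from above to a stop at 4.71; pointer direction = warmer yaw + 135 deg - value (anticlockwise from world x). Friction 0.06 N m holds it. Surrounded by equal dots and one long black bar 18 x 6 mm: the wanted mark, value 3.00. Starts between 0 and 0.5
- timer_grip (a point): point on the timer knob's upright axis, 25 mm above the control strip (83 mm above the counter); its x axis is the pointer. The black knob has a skirt 48 mm across and 6 mm high and a bar grip 46 mm long along the pointer, 14 mm wide, from the skirt to 35 mm above the strip; the white line on one end of the bar is the pointer
- timer_mark (a point): middle of the timer knob's bar mark, printed on the control strip
- pan: empty steel milk pan, open top, 144 mm across (base 132), rim 85 mm high, about 0.5 kg, standing on the glass; origin: centre of its underside, z up. A stiff fixed hoop handle rises over it along its own x, from the rim at x = +-75 mm, with a level wooden sleeve on top
- pan_grip (a point): middle of the pan handle's wooden sleeve: round, 18 mm thick, 76 mm long along the pan's own x, 155 mm above the pan's underside (61 mm free between sleeve and rim height)
- trivet: round cork trivet, 190 mm across, 10 mm thick, flat on the counter and fast; origin: centre of its underside. To the left or right of the warming plate
- board: thin wooden board 220 x 220 x 6 mm, flat on the counter and fast, on the other side from the trivet; origin: centre of its underside; the jars start on it
- jar1: closed white jar with steel lid, 66 mm across, 70 mm high (body to 56 mm, then a lid 62 mm across), about 0.24 kg; origin: centre of its underside, z up. All jars are alike; two to four are present, an absent one reads None
- jar2: closed white jar with steel lid, 66 mm across, 70 mm high (body to 56 mm, then a lid 62 mm across), about 0.24 kg; origin: centre of its underside, z up. May be absent
- jar3: closed white jar with steel lid, 66 mm across, 70 mm high (body to 56 mm, then a lid 62 mm across), about 0.24 kg; origin: centre of its underside, z up. May be absent
- jar4: closed white jar with steel lid, 66 mm across, 70 mm high (body to 56 mm, then a lid 62 mm across), about 0.24 kg; origin: centre of its underside, z up. May be absent
- jug: bystander: small white dotted milk jug with a green handle, about 70 mm across without the handle, 96 mm high, its handle reaching 60 mm out from its axis, beyond the work on the left; origin: centre of its underside
- bowls: bystander: stack of two white bowls, 136 mm across, 85 mm high, beyond the work on the right; origin: centre of its underside
- mill: bystander: pepper mill, 60 mm across, 155 mm high, beyond the warming plate; origin: centre of its underside

How it is judged:
By the outcome, as a careful person would: the job done as asked, in the order asked, and still so for the second after the job is handed in, with the robot touching nothing.
Of jar1, jar2, jar3, jar4 only 2 to 4 are there at a start; the rules pass over those that are not, and their reading is None.
At some moment in a run one of jar1, jar2, jar3, jar4, pan may be knocked a few centimetres aside while the robot is not near it.
It also fails if it takes over 210 s, if anything falls off the work surface, if the arm or the gripper's body presses on something with over 40 N, if the wrist force passes 120 N, or if a joint passes its speed limit or range.

## Working session

There is one attempt and no reset: what is moved stays moved. The work goes in short steps, Python scripts to look and compute and a shell command to move; the robot and the scene stay as the last step left them, time stands still between calls to the robot, and variables do not carry over. Pictures are saved under pics/ and viewed, at most 14 in all, crops included, and the job is handed in when it is done.

```bash
ls; mkdir -p pics
python3 - <<'E'
from station import sensors, imaging, manip, finder
import cv2,numpy as np
s=sensors.get_state();print(s)
for n in ("top","side"):
    f=imaging.grab_frame(n);cv2.imwrite(f"pics/{n}0.png",f["pixels"][:,:,::-1])
    print(n,f["vfov"],f["cx"],f["cy"],f["R"],f["t"])
    for th in "warmer glass heat_grip timer_grip heat_mark timer_mark pan pan_grip trivet board jar1 jug bowls mill".split():
        print(th,[(np.round(d["xy"],1).tolist(),round(float(d["p"]),2)) for d in finder.recognise(f,th)][:6])
E
```

```text
pics
{'clock': 0.0, 'q': array([-1.23240354e+00,  1.31101554e-01,  1.48927351e+00,  4.22447278e-06,
        1.52298930e+00, -8.54166717e-02]), 'qvel': array([ 0.00098065,  0.00026796,  0.0006349 ,  0.00053689,  0.00078607,
       -0.00067722]), 'joint_torque': array([ 1.27543140e-04, -5.59845185e+01, -4.91759312e+01,  7.70057808e-02,
        3.55289213e-02, -1.79286494e-04]), 'position': array([ 246.57414544, -546.40011147,  228.62619985]), 'ee_rot': array([-8.79042881e-04,  9.77631719e-01,  2.10322221e-01, -1.09658499e-04]), 'contact_force': array([-0.44054577,  0.16093546, -0.08192834]), 'ft_torque': array([-0.00351947, -0.02384447, -0.04234845]), 'gripper_force': 0.0, 'finger_gap': 0.9993890705772592}
top 42.02586283029089 260.3034487127543 183.0438360546558 [[-0.02197701 -0.99972612 -0.00804339]
 [-0.99141486  0.02283013 -0.1287453 ]
 [ 0.12889367  0.0051449  -0.99164507]] [  13.45731127  603.85429515 1424.02062452]
warmer [([265.2, 216.7], 0.83)]
glass [([267.0, 200.2], 0.6)]
heat_grip [([237.5, 245.8], 0.67)]
timer_grip [([284.7, 247.1], 0.74), ([240.8, 244.4], 0.64)]
heat_mark
[... 615 characters left out ...]
9106  127.17525036 1327.14973718]
warmer [([281.6, 230.8], 0.58), ([314.5, 200.6], 0.47)]
glass [([271.4, 228.7], 0.89)]
heat_grip [([309.3, 235.1], 0.79), ([286.0, 231.0], 0.61)]
timer_grip [([316.3, 199.4], 0.65)]
heat_mark [([282.3, 228.2], 0.96), ([314.3, 200.7], 0.17)]
timer_mark [([285.5, 229.6], 0.65)]
pan []
pan_grip [([235.2, 198.7], 0.67)]
trivet [([290.7, 155.2], 0.87)]
board [([291.5, 352.6], 0.68), ([179.9, 233.3], 0.5)]
jar1 [([307.0, 311.5], 0.88), ([268.0, 341.7], 0.75), ([268.5, 304.8], 0.61), ([311.0, 348.8], 0.58)]
jug [([197.7, 322.9], 0.97), ([290.3, 351.2], 0.28)]
bowls [([229.1, 129.9], 0.8), ([236.5, 198.9], 0.57), ([291.7, 348.7], 0.47)]
mill [([179.3, 232.2], 0.89)]
```

Run:
```python
import cv2
a=cv2.imread("pics/top0.png")[90:290,90:430];cv2.imwrite("pics/c1.png",cv2.resize(a,(800,470),interpolation=cv2.INTER_CUBIC))
```

```text
(no output)
```

View pics/c1.png

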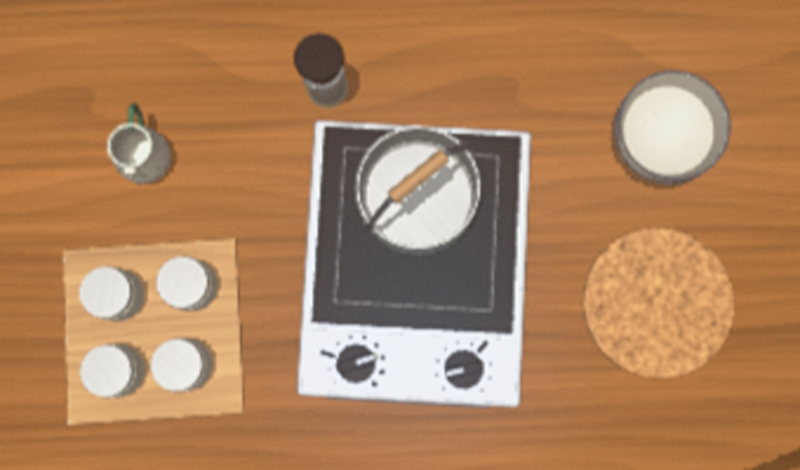

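View pics/side0.png

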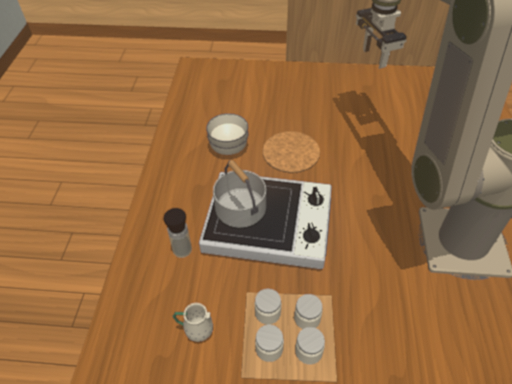

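Four jars stand on the left board, the trivet is on the right (crop 660,302), and the pan is on the far half of the glass with its sleeve running diagonally. The heat pointer is towards the right and the timer pointer towards the left. Next I'll measure positions.

```bash
cat > h.py <<'E'
from station import sensors, imaging, manip, finder
import cv2,numpy as np
from scipy.spatial.transform import Rotation as Ro
def grab(n):
    s=sensors.get_state();f=imaging.grab_frame(n)
    f["f"]=192/np.tan(np.radians(f["vfov"]/2))
    if "R" not in f or n=="wrist":
        H=np.array(f["hand_eye"]);q=s["ee_rot"];T=Ro.from_quat(q[[1,2,3,0]]).as_matrix()
        A=T@H[:3,:3];f["C"]=T@H[:3,3]+s["position"];f["A"]=A;f["fish"]=1
    else: f["A"]=np.array(f["R"]).T;f["C"]=-f["A"]@np.array(f["t"]);f["fish"]=0
    f["s"]=s
    return f
def w(f,xy,z):  # pixel -> world at height z
    d=np.atleast_2d(np.array(xy,float))-[f["cx"],f["cy"]]
    if f["fish"]:
        r=np.linalg.norm(d,axis=1)[:,None]+1e-9;th=r/f["f"];v=np.hstack([d/r*np.sin(th),np.cos(th)])
    else: v=np.hstack([d/f["f"],np.ones((len(d),1))])
    v=v@f["A"].T
    return (f["C"]+v*((z-f["C"][2])/v[:,2:]))[:,:2]
def p(f,X):  # world -> pixel
    v=(np.atleast_2d(X)-f["C"])@f["A"]
    if f["fish"]:
        r=np.linalg.norm(v[:,:2],axis=1)[:,None]+1e-9;th=np.arctan2(r,v[:,2:]);u=v[:,:2]/r*th
    else: u=v[:,:2]/v[:,2:]
    return u*f["f"]+[f["cx"],f["cy"]]
def psi(s):
    x=Ro.from_quat(s["ee_rot"][[1,2,3,0]]).as_matrix()[:,0];return np.degrees(np.arctan2(x[1],x[0]))
def go(x,y,z,ps=None,s=None):  # tool-axis shift (before turning) and turn to reach TCP pose
    s=s or sensors.get_state();R=Ro.from_quat(s["ee_rot"][[1,2,3,0]]).as_matrix()
    d=R.T@(np.array([x,y,z])-s["position"])
    return np.round(d,1).tolist(), None if ps is None else round((psi(s)-ps+180)%360-180,1)
def st():
    s=sensors.get_state();print("t",round(s["clock"],2),"pos",np.round(s["position"],1),"psi",round(psi(s),1),"q6",round(np.degrees(s["q"][5])),"F",np.round(s["contact_force"],1),"gap",round(s["finger_gap"]*93,1),"gf",round(s["gripper_force"],1))
E
python3 - <<'E'
from h import *
f=grab("top")
c=lambda u:np.array(u)/800*340+[90,90]
W=w(f,c([(317,121),(531,131),(519,406),(299,394)]),58);print("corners",W.round(1).tolist(),"centre",W.mean(0))
for a,b in((3,0),(2,1)):
    d=W[b]-W[a];print("yaw",np.degrees(np.arctan2(d[1],d[0])),np.linalg.norm(d))
G=w(f,c([(324,127),(522,136),(513,333),(312,322)]),60);print("glass",G.mean(0),G.round(1).tolist())
sl=w(f,c([(390,200),(448,155)]),220);print("sleeve",sl,sl.mean(0),np.degrees(np.arctan2(*(sl[1]-sl[0])[::-1])))
print("trivet",w(f,c((660,302)),10))
for n,cc in(("top",0),):
  for m in finder.masks_of(f,"jar1"):
    ys,xs=np.nonzero(m["pixels"]);print("jar",m["p"],m["xy"],w(f,m["xy"],55))
  for m in finder.masks_of(f,"pan_grip")[:1]: print("pg mask",w(f,m["xy"],200), m["pixels"].sum())
  for m in finder.masks_of(f,"trivet")[:1]: print("trivet mask",w(f,m["xy"],10))
g=grab("side")
for m in finder.masks_of(g,"jar1"): print("side jar",m["p"],w(g,m["xy"],40))
m=finder.masks_of(g,"trivet")[0];print(w(g,m["xy"],10))
print("kn",w(f,c([(355,363),(463,370)]),80))
E
```

```text
corners [[726.6, 101.0], [707.6, -164.0], [371.6, -137.4], [391.6, 127.0]] centre [549.3457116  -18.33687507]
yaw -4.439055670094973 335.94084758113706
yaw -4.525734626835531 337.11345897821934
glass [589.06385731 -20.75858772] [[718.3, 92.3], [701.2, -152.4], [459.0, -133.0], [477.7, 110.1]]
sleeve [[601.58133059  10.16159345]
 [649.95000331 -54.45080068]] [625.76566695 -22.14460362] -53.1815679483408
trivet [[ 495.16651648 -323.0569277 ]]
jar 0.88 [137.1, 214.1] [[520.00288373 356.21429369]]
jar 0.77 [167.8, 212.5] [[522.61721355 267.76852545]]
jar 0.73 [163.7, 244.2] [[432.31008867 279.31537834]]
jar 0.2 [238.3, 247.9] [[417.15711314  66.53319022]]
pg mask [[616.86767872 -14.497582  ]] 2246
trivet mask [[ 502.66386306 -324.61556129]]
side jar 0.91 [[420.35193783 358.29916272]]
side jar 0.89 [[432.8584559  265.83355579]]
side jar 0.84 [[518.1841627  364.82078187]]
[[ 490.99082091 -312.42822109]]
kn [[427.03612332  57.86292101]
 [415.94858105 -70.38173255]]
```

Run:
```python
from h import *
st();print(go(600,-22,330,127))
```

```text
t 1.85 pos [ 246.7 -546.9  229.6] psi 24.3 q6 -5 F [-0.7  0.2 -0.7] gap 93.0 gf 0.0
([537.9, -333.2, -100.4], np.float64(-102.7))
```

```bash
python3 -m crank '[52,-32,-10,0,93, 52,-32,-10,0,93, 52,-32,-10,0,93, 52,-32,-10,0,93, 52,-32,-10,0,93, 52,-32,-10,0,93, 52,-32,-10,0,93, 52,-32,-10,0,93, 52,-32,-10,0,93, 52,-32,-10,0,93]' 30
python3 -m crank '[0,0,0,-10.3,93, 0,0,0,-10.3,93, 0,0,0,-10.3,93, 0,0,0,-10.3,93, 0,0,0,-10.3,93, 0,0,0,-10.3,93, 0,0,0,-10.3,93, 0,0,0,-10.3,93, 0,0,0,-10.3,93, 0,0,0,-10,93]'
python3 - <<'E'
from h import *
st();f=grab("wrist");cv2.imwrite("pics/w1.png",f["pixels"][:,:,::-1])
for th in("pan_grip","pan"):
  print(th,[(d["p"],d["xy"],w(f,d["xy"],215 if th=="pan_grip" else 130)) for d in finder.recognise(f,th)])
print(f["f"],f["cx"],f["cy"])
E
```

```text
clock: 3.1
position: [590.1, -39.5, 330.2]
ee_rot: [0.0, 0.978, 0.21, 0.0]
contact_force: [0.1, -0.2, 0.1]
finger_gap: 0.998
gripper_force: 0.0
clock: 4.35
position: [589.1, -41.4, 329.6]
ee_rot: [-0.0, 0.444, 0.896, 0.0]
contact_force: [0.0, -0.1, -0.8]
finger_gap: 0.999
gripper_force: 0.0
t 4.35 pos [589.1 -41.4 329.6] psi 127.3 q6 -46 F [ 0.  -0.1 -0.8] gap 92.9 gf 0.0
pan_grip [(0.82, [291.0, 175.9], array([[609.18795365, -13.25014318]])), (0.37, [237.9, 122.7], array([[540.2392875 ,  -3.71113829]])), (0.36, [209.7, 33.5], array([[469.27763532,  47.34743548]]))]
pan [(0.67, [290.0, 173.2], array([[625.9314087, -20.6957416]]))]
297.3186396354542 256.3382759201544 187.45494072507296
```

View pics/w1.png

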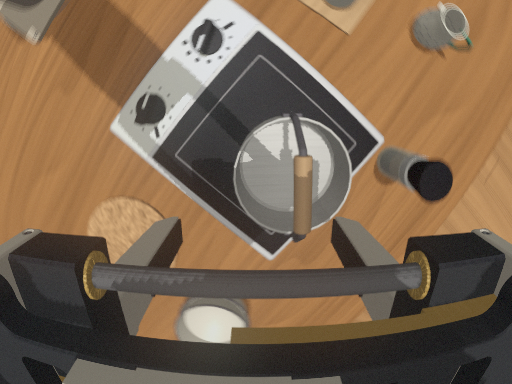

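The wrist view shows the sleeve nearly vertical, from (304,156) to (302,234).

Run:
```python
from h import *
f=grab("wrist")
e=w(f,[(304,157),(302,234)],218);m=w(f,[(304,157),(302,234)],215).mean(0);d=e[0]-e[1]
print(e,np.linalg.norm(d),m,np.degrees(np.arctan2(d[1],d[0])))
K=[(208,38),(151,109)]
print("knobs",w(f,K,75))
c=w(f,[(292,174)],145);print("rim",c)
a=np.degrees(np.arctan2(d[1],d[0]))
print(go(m[0],m[1],207,a))
```

```text
[[607.35603155   8.11777352]
 [654.34593366 -52.29138237]] 76.53311058985688 [631.79743449 -22.52379288] 127.87794018265832
knobs [[432.45578753  58.19208373]
 [423.75570947 -69.38486767]]
rim [[625.26303695 -18.75133156]]
([-10.4, 45.5, 122.6], np.float64(-1.1))
```

```bash
python3 -m crank '[-8,44,0,-1,93, 0,0,30,0,93, 0,0,40,0,93, 0,0,40,0,93, 0,0,12,0,93, 0,0,0,0,93, 0,0,0,0,0, 0,0,0,0,0, 0,0,0,0,0, 0,0,0,0,0]' 40
python3 -m crank '[0,0,0,0,0, 0,0,0,0,0, 0,0,-5,0,0, 0,0,-10,0,0, 0,0,-15,0,0, 0,0,-20,0,0, 0,0,0,0,0, 0,0,0,0,0, 0,0,0,0,0, 0,0,0,0,0]'
python3 - <<'E'
from h import *
st();f=grab("side");cv2.imwrite("pics/s1.png",cv2.resize(f["pixels"][60:300,120:440,::-1],None,fx=2,fy=2))
print(go(500,-324,257))
E
```

```text
clock: 5.8
position: [629.3, -21.3, 208.1]
ee_rot: [0.0, 0.439, 0.899, 0.0]
contact_force: [-0.5, 0.7, -0.2]
finger_gap: 0.616
gripper_force: 0.0
clock: 7.05
position: [628.7, -21.3, 256.7]
ee_rot: [-0.001, 0.439, 0.899, -0.0]
contact_force: [0.9, 0.4, -6.0]
finger_gap: 0.181
gripper_force: 40.0
t 7.05 pos [628.7 -21.3 256.7] psi 128.0 q6 -45 F [ 0.9  0.4 -6. ] gap 16.8 gf 40.0
([-159.3, -287.8, 0.0], None)
```

View pics/s1.png

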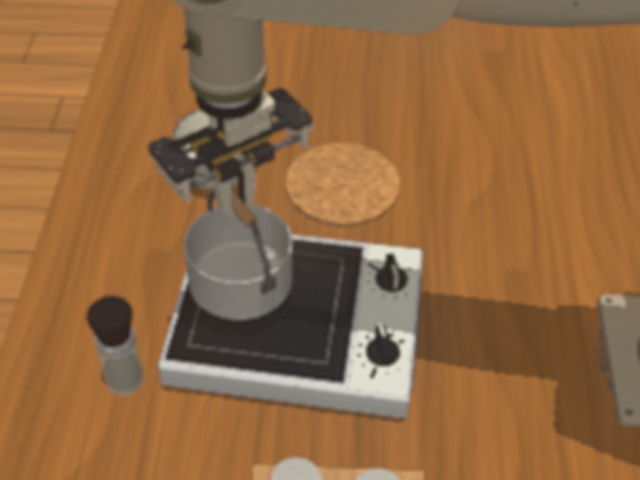

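```bash
python3 -m crank '[-10,-16,0,0,0, -20,-36,0,0,0, -23,-42,0,0,0, -23,-42,0,0,0, -23,-42,0,0,0, -23,-42,0,0,0, -20,-36,0,0,0, -12,-22,0,0,0, -5,-8,0,0,0, 0,0,0,0,0]'
python3 -m crank '[0,0,10,0,0, 0,0,20,0,0, 0,0,20,0,0, 0,0,15,0,0, 0,0,10,0,0, 0,0,8,0,0, 0,0,5,0,0, 0,0,3,0,0, 0,0,2,0,0, 0,0,0,0,0]'
python3 - <<'E'
from h import *
st();f=grab("top");cv2.imwrite("pics/t2.png",cv2.resize(f["pixels"][150:300,280:440,::-1],None,fx=3,fy=3))
E
```

```text
clock: 8.35
position: [501.2, -323.1, 257.6]
ee_rot: [-0.0, 0.439, 0.898, 0.0]
contact_force: [-0.1, 0.3, -6.1]
finger_gap: 0.181
gripper_force: 40.0
clock: 9.6
position: [503.8, -324.2, 173.2]
ee_rot: [0.004, 0.438, 0.899, -0.001]
contact_force: [-13.4, 10.8, 35.0]
finger_gap: 0.178
gripper_force: 40.0
t 9.6 pos [ 503.8 -324.2  173.2] psi 128.0 q6 -76 F [-13.4  10.8  35. ] gap 16.6 gf 40.0
```

View pics/t2.png

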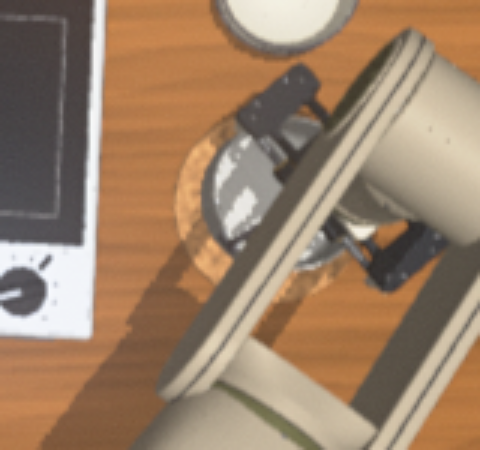

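```bash
python3 -m crank '[0,0,-8,0,0, 0,0,-8,0,0, 0,0,-6,0,0, 0,0,0,0,0, 0,0,0,0,0, 0,0,0,0,0, 0,0,0,0,0, 0,0,0,0,0, 0,0,0,0,0, 0,0,0,0,0]'
python3 - <<'E'
from h import *
st();f=grab("side");cv2.imwrite("pics/s2.png",cv2.resize(f["pixels"][30:210,170:370,::-1],None,fx=3,fy=3,interpolation=cv2.INTER_CUBIC))
E
```

```text
clock: 10.9
position: [501.6, -322.6, 186.6]
ee_rot: [0.0, 0.438, 0.899, 0.0]
contact_force: [0.8, -0.2, -6.2]
finger_gap: 0.18
gripper_force: 40.0
t 10.9 pos [ 501.6 -322.6  186.6] psi 128.0 q6 -76 F [ 0.8 -0.2 -6.2] gap 16.7 gf 40.0
```

View pics/s2.png

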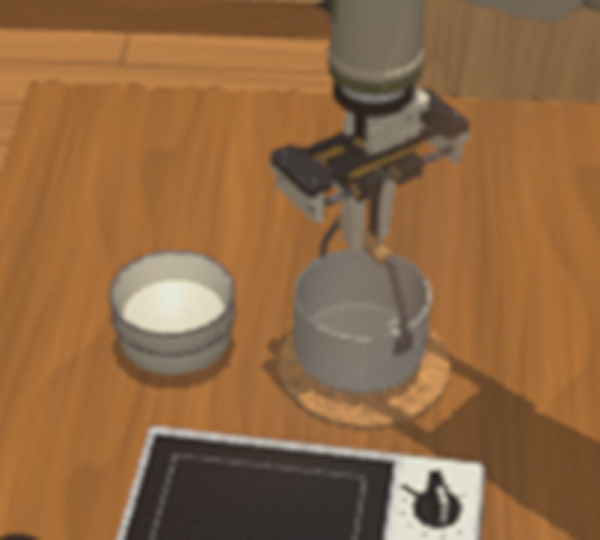

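```bash
cat > ov.py <<'E'
from h import *
def ov(f,name,box,tilt=0.,fx=3):
    s=f["s"];R=Ro.from_quat(s["ee_rot"][[1,2,3,0]]).as_matrix();O=s["position"]-8*R[:,2]
    im=f["pixels"][:,:,::-1].copy();r0,r1,c0,c1=box
    im=cv2.resize(im[r0:r1,c0:c1],None,fx=fx,fy=fx,interpolation=cv2.INTER_CUBIC)
    t=np.linspace(0,2*np.pi,60);T=Ro.from_euler("x",tilt,degrees=True).as_matrix() # about tool x
    for rad,h,col in((72,70,(0,0,255)),(66,155,(0,255,0))):
        X=O+(np.c_[rad*np.cos(t),rad*np.sin(t),0*t+h]@T.T)@R.T
        u=((p(f,X)-[c0,r0])*fx+fx/2).astype(int);cv2.polylines(im,[u],True,col,1)
    cv2.imwrite(name,im)
E
python3 - <<'E'
from ov import *
f=grab("side");b=(70,200,240,350)
for i,t in enumerate((0,-10,10)): ov(f,f"pics/o{i}.png",b,t,2.4)
cv2.imwrite("pics/o.png",np.hstack([cv2.imread(f"pics/o{i}.png") for i in range(3)]))
E
```

```text
(no output)
```

View pics/o.png

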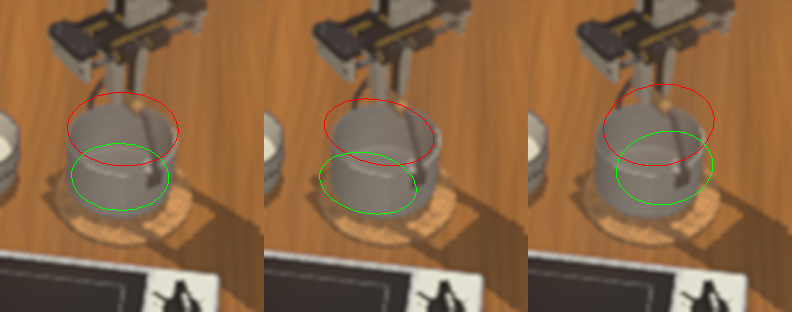

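The pan hangs upright. The grip closed late, during the lift, so it hangs about 15 mm lower than planned and the earlier contact was just the pan touching down. I'll lower it gently.

```bash
python3 -m crank '[0,0,5,0,0, 0,0,3,0,0, 0,0,2,0,0, 0,0,1,0,0, 0,0,1,0,0, 0,0,0,0,0, 0,0,0,0,0, 0,0,0,0,0, 0,0,0,0,0, 0,0,0,0,0]'
```

```text
clock: 12.25
position: [501.5, -322.6, 174.6]
ee_rot: [-0.0, 0.439, 0.899, 0.0]
contact_force: [-0.3, -0.7, -6.6]
finger_gap: 0.183
gripper_force: 40.0
```

```bash
python3 -m crank '[0,0,0.5,0,0, 0,0,0.5,0,0, 0,0,0.5,0,0, 0,0,0,0,0, 0,0,0,0,0, 0,0,0,0,0, 0,0,0,0,0, 0,0,0,0,0, 0,0,0,0,0, 0,0,0,0,0]'
```

```text
clock: 13.5
position: [501.5, -322.6, 173.1]
ee_rot: [-0.0, 0.439, 0.899, 0.0]
contact_force: [-0.2, 0.4, -5.0]
finger_gap: 0.182
gripper_force: 40.0
```

```bash
python3 -m crank '[0,0,0.5,0,0, 0,0,0.5,0,0, 0,0,0.3,0,0, 0,0,0,0,0, 0,0,0,0,0, 0,0,0,0,0, 0,0,0,0,0, 0,0,0,0,0, 0,0,0,0,0, 0,0,0,0,0]'
```

```text
clock: 14.75
position: [501.9, -322.6, 172.6]
ee_rot: [0.001, 0.438, 0.899, 0.0]
contact_force: [0.9, 4.4, 4.8]
finger_gap: 0.186
gripper_force: 40.0
```

```bash
python3 -m crank '[0,0,0,0,25, 0,0,0,0,40, 0,0,0,0,60, 0,0,0,0,60, 0,0,0,0,60, 0,0,0,0,60, 0,0,-15,0,60, 0,0,-30,0,60, 0,0,-40,0,60, 0,0,-50,0,60]'
python3 - <<'E'
from h import *
st();print(go(400,0,330,107))
E
```

```text
clock: 16.0
position: [501.1, -322.3, 308.4]
ee_rot: [-0.0, 0.439, 0.899, 0.0]
contact_force: [1.0, 0.6, 0.1]
finger_gap: 0.648
gripper_force: 0.0
t 16.0 pos [ 501.1 -322.3  308.4] psi 128.0 q6 -76 F [1.  0.6 0.1] gap 60.2 gf 0.0
([316.3, 118.7, -21.4], np.float64(21.0))
```

```bash
python3 -m crank '[30,16,0,0,60, 52,27,0,0,60, 52,27,0,0,60, 52,27,0,0,60, 52,27,0,0,60, 52,27,0,0,60, 52,26,0,0,60, 0,0,40,0,60, 0,0,40,10.5,60, 0,0,0,10.5,60]'
python3 - <<'E'
from h import *
st();f=grab("wrist");cv2.imwrite("pics/w2.png",f["pixels"][:,:,::-1])
for th in("heat_grip","heat_mark","timer_grip","timer_mark"):
  print(th,[(round(float(d["p"]),2),d["xy"],w(f,d["xy"],83 if "grip" in th else 58).round(1).tolist()) for d in finder.recognise(f,th)[:3]])
g=grab("top")
for th in("pan","trivet"):
  print(th,[(round(float(d["p"]),2),d["xy"],w(g,d["xy"],10).round(1).tolist()) for d in finder.recognise(g,th)[:3]])
E
```

```text
clock: 17.25
position: [428.7, 56.2, 224.4]
ee_rot: [-0.002, 0.597, 0.802, -0.001]
contact_force: [0.3, -0.3, 1.4]
finger_gap: 0.645
gripper_force: 0.0
t 17.25 pos [428.7  56.2 224.4] psi 106.7 q6 -16 F [ 0.3 -0.3  1.4] gap 60.0 gf 0.0
heat_grip [(0.82, [256.8, 173.5], [[427.1, 63.0]])]
heat_mark [(0.95, [293.9, 205.1], [[479.9, 34.6]]), (0.57, [336.5, 217.5], [[534.1, 34.3]]), (0.3, [218.1, 261.5], [[414.6, -62.3]])]
timer_grip [(0.96, [217.0, 261.5], [[413.0, -48.1]])]
timer_mark [(0.95, [294.9, 203.5], [[480.4, 36.7]])]
pan [(0.82, [374.8, 210.8], [[517.2, -336.9]]), (0.75, [135.9, 247.6], [[424.7, 370.2]])]
trivet [(0.71, [282.2, 247.4], [[415.8, -60.1]]), (0.6, [352.8, 231.7], [[457.1, -269.1]]), (0.17, [271.6, 180.7], [[614.1, -33.9]])]
```

View pics/w2.png

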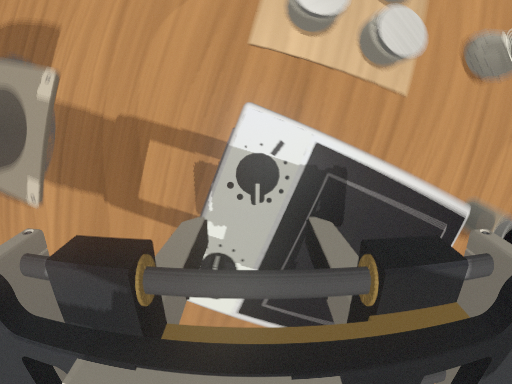

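The heat knob is at (257,173) with its pointer running straight down in the image to (257,203), and the mark at (278,148). Now the angles.

Run:
```python
from h import *
f=grab("wrist")
y=-4.5
L=w(f,[(257,184),(257,203)],93);d=L[1]-L[0];a=np.degrees(np.arctan2(d[1],d[0]));print("line",L,a,"value",np.radians(y+135-a))
M=w(f,[(278,148)],58)[0];K=w(f,[(257.5,173)],62)[0];d=M-K;print("mark",M,"skirt",K,np.linalg.norm(d),np.degrees(np.arctan2(d[1],d[0])))
# axis from mark with nominal: expected mark dist
c=w(f,[(248,103),(317,145)],58);print("corner",c[0],"strip/glass edge",c[1])
r=np.array([[np.cos(np.radians(y)),-np.sin(np.radians(y))],[np.sin(np.radians(y)),np.cos(np.radians(y))]])
for X in [(549,-18.3)]: print("axis from top",np.array(X)+r@[-128,65],"corner",np.array(X)+r@[-170,135])
d=c[1]-c[0];print("yaw from edge",np.degrees(np.arctan2(d[1],d[0])))
# dot ring fit
g=cv2.cvtColor(f["pixels"],cv2.COLOR_RGB2GRAY);cv2.imwrite("pics/k.png",cv2.resize(g[120:225,200:310],None,fx=5,fy=5,interpolation=cv2.INTER_CUBIC))
```

```text
line [[433.1839708   53.68349108]
 [439.10522643  34.44037195]] -72.89646618631869 value 3.5499380218725753
mark [445.99420046  91.00900096] skirt [432.45250127  58.20027877] 35.49351868706754 67.57176309820976
corner [400.09186945 128.57826499] strip/glass edge [486.55960619 107.55996827]
axis from top [426.4944225   56.54239095] corner [390.11603119 129.62188633]
yaw from edge -13.662300495361048
```

View pics/k.png

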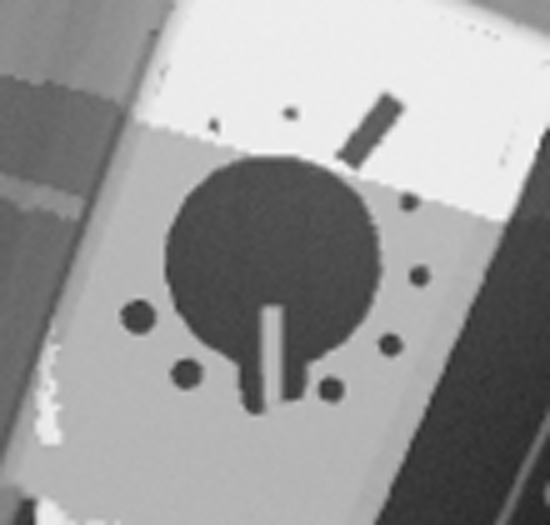

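```bash
python3 -m crank '[1,0,40,0,60, 0,0,50,0,60, 0,0,40,0,60, 0,0,15,0,60, 0,0,0,0,0, 0,0,0,0,0, 0,0,0,0,0, 0,0,0,0,0, 0,0,0,0,0, 0,0,0,0,0]' 25
python3 -m crank '[0,0,0,0,0, 0,0,0,0,0, 0,0,0,0,0, 0,0,0,0,0, 0,0,0,0,0, 0,0,0,0,0, 0,0,0,0,0, 0,0,0,0,0, 0,0,0,0,0, 0,0,0,0,0]'
python3 -c "
from h import *
st();print(sensors.get_state()['ft_torque'])"
```

```text
clock: 18.95
position: [428.8, 56.2, 82.1]
ee_rot: [-0.001, 0.595, 0.804, -0.002]
contact_force: [-10.7, -3.6, 12.3]
finger_gap: 0.149
gripper_force: 25.0
clock: 20.2
position: [428.8, 56.2, 82.1]
ee_rot: [-0.001, 0.595, 0.804, -0.002]
contact_force: [-11.3, -4.4, 11.9]
finger_gap: 0.15
gripper_force: 25.0
t 20.2 pos [428.8  56.2  82.1] psi 107.0 q6 -16 F [-11.3  -4.4  11.9] gap 13.9 gf 25.0
[-0.65230322  1.92730329  0.06419492]
```

```bash
python3 -m crank '[0,-1.2,-1.5,0,0, 0,-1.2,-1.5,0,0, 0,0,0,0,0, 0,0,0,0,0, 0,0,0,0,0, 0,0,0,0,0, 0,0,0,0,0, 0,0,0,0,0, 0,0,0,0,0, 0,0,0,0,0]'
python3 -c "
from h import *
st();print(sensors.get_state()['ft_torque'])"
```

```text
clock: 21.45
position: [428.3, 56.2, 82.5]
ee_rot: [0.0, 0.595, 0.804, 0.001]
contact_force: [16.7, 0.5, -30.3]
finger_gap: 0.15
gripper_force: 24.9
t 21.45 pos [428.3  56.2  82.5] psi 107.0 q6 -16 F [ 16.7   0.5 -30.3] gap 14.0 gf 24.9
[ 0.06401597 -3.01562111 -0.0357074 ]
```

```bash
python3 -m crank '[0,0.7,1,0,0, 0,0.7,1.1,0,0, 0,0,0,0,0, 0,0,0,0,0, 0,0,0,-5,0, 0,0,0,-5,0, 0,0,0,-5,0, 0,0,0,-5,0, 0,0,0,0,0, 0,0,0,0,0]'
python3 -c "
from h import *
st();print(sensors.get_state()['ft_torque'])"
```

```text
clock: 22.7
position: [429.1, 56.5, 82.4]
ee_rot: [-0.0, 0.447, 0.894, -0.0]
contact_force: [1.1, -2.6, -9.0]
finger_gap: 0.149
gripper_force: 25.0
t 22.7 pos [429.1  56.5  82.4] psi 126.9 q6 -36 F [ 1.1 -2.6 -9. ] gap 13.8 gf 25.0
[-0.47828426 -0.25672293  0.04658586]
```

```bash
python3 -m crank '[0,0,0,-10,0, 0,0,0,-10,0, 0,0,0,-10,0, 0,0,0,-10,0, 0,0,0,-10,0, 0,0,0,-10,0, 0,0,0,-10,0, 0,0,0,-10,0, 0,0,0,-10,0, 0,0,0,-10,0]'
python3 -c "
from h import *
st()"
```

```text
clock: 23.95
position: [429.3, 59.2, 82.4]
ee_rot: [0.001, -0.401, 0.916, 0.002]
contact_force: [1.0, 12.7, -12.0]
finger_gap: 0.147
gripper_force: 25.0
t 23.95 pos [429.3  59.2  82.4] psi -132.8 q6 -137 F [  1.   12.7 -12. ] gap 13.7 gf 25.0
```

```bash
python3 -m crank '[0,0,0,0,50, 0,0,0,0,50, 0,0,0,0,50, 0,0,0,0,50, 0,0,-30,0,50, 0,0,-60,0,50, 0,0,-50,10,50, 0,0,0,10,50, 0,0,0,10,50, 0,0,0,10,50]'
python3 -m crank '[0,0,0,10,50, 0,0,0,10,50, 0,0,0,10,50, 0,0,0,10,50, 0,0,0,10,50, 0,0,0,10,50, 0,0,0,10,50, 0,0,0,10,50, 0,0,0,10,50, 0,0,0,10,50]'
python3 -m crank '[0,0,0,10,50, 0,0,0,10,50, 0,0,0,10,50, 0,0,0,10,50, 0,0,0,0,50, 0,0,0,0,50, 0,0,0,0,50, 0,0,0,0,50, 0,0,0,0,50, 0,0,0,0,50]'
python3 - <<'E'
from h import *
st();f=grab("wrist");u=p(f,[[429,58.5,62]])[0];print(u)
c,r=int(u[0]),int(u[1]);np.savez("pics/f.npz",r0=r-60,c0=c-80)
cv2.imwrite("pics/k2.png",cv2.resize(f["pixels"][max(0,r-60):r+60,c-80:c+80,::-1],None,fx=4,fy=4,interpolation=cv2.INTER_CUBIC))
E
```

```text
clock: 25.2
position: [429.5, 56.4, 223.0]
ee_rot: [0.0, -0.058, 0.998, -0.0]
contact_force: [-0.5, -0.7, -0.1]
finger_gap: 0.538
gripper_force: 0.0
clock: 26.45
position: [429.4, 56.4, 222.8]
ee_rot: [0.0, 0.728, 0.686, 0.0]
contact_force: [0.4, -0.2, 0.1]
finger_gap: 0.537
gripper_force: 0.0
clock: 27.7
position: [429.3, 56.5, 222.7]
ee_rot: [-0.0, 0.917, 0.399, -0.0]
contact_force: [0.3, 0.8, 0.3]
finger_gap: 0.541
gripper_force: 0.0
t 27.7 pos [429.3  56.5 222.7] psi 47.0 q6 44 F [0.3 0.8 0.3] gap 50.3 gf 0.0
[254.61298072 175.08418866]
```

View pics/k2.png

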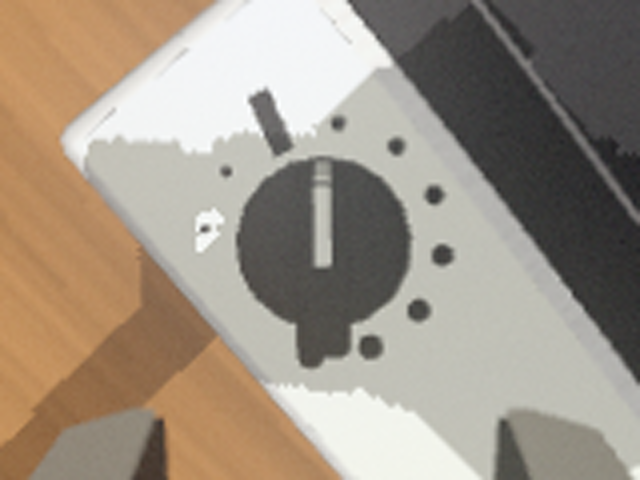

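The pointer is straight up in the crop, and the mark at (271,121) is about 23° anticlockwise of it.

Run:
```python
from h import *
f=grab("wrist");c=lambda u:np.array(u)/4+[174,115]-.4
an=lambda a,b:np.degrees(np.arctan2(*(b-a)[::-1]))
L=w(f,c([(324,268),(322,185)]),93);print("pointer",an(*L))
M=w(f,c([(260,92),(283,152)]),58);print("bar dir",an(M[1],M[0]),M.mean(0))
K=w(f,c([(324,241)]),64)[0];print("K",K,"mark dir",an(K,M.mean(0)),np.linalg.norm(M.mean(0)-K))
E=w(f,c([(352,5),(640,392)]),60)
print("glass edge dir",an(*E)+90)
L=w(f,c([(66,140),(262,380)]),58);print("front edge",an(*L)+90)
```

```text
pointer 48.23451222663934
bar dir 67.30935477684044 [440.73804526  91.89701182]
K [429.49264404  59.04387133] mark dir 71.10428177683724 34.72445663655646
glass edge dir -5.276109776808539
front edge -5.51447448989893
```

```bash
python3 -m crank '[1.5,-1.5,50,0,50, 0,0,50,0,50, 0,0,32,0,50, 0,0,8,0,50, 0,0,0,0,0, 0,0,0,0,0, 0,0,0,0,0, 0,0,0,0,0, 0,0,0,0,0, 0,0,0,0,0]' 25
python3 -m crank '[0,0,0,-6,0, 0,0,0,-6,0, 0,0,0,-5,0, 0,0,0,-5.5,0, 0,0,0,0,0, 0,0,0,0,0, 0,0,0,0,0, 0,0,0,0,0, 0,0,0,0,0, 0,0,0,0,0]' 25
python3 -c "
from h import *
st()"
```

```text
clock: 29.05
position: [429.3, 59.3, 83.6]
ee_rot: [-0.001, 0.917, 0.399, 0.0]
contact_force: [-4.1, 3.1, 7.2]
finger_gap: 0.146
gripper_force: 25.0
clock: 30.3
position: [428.8, 59.7, 83.6]
ee_rot: [-0.001, 0.822, 0.57, 0.0]
contact_force: [-7.7, 4.8, 10.1]
finger_gap: 0.151
gripper_force: 25.0
t 30.3 pos [428.8  59.7  83.6] psi 69.5 q6 22 F [-7.7  4.8 10.1] gap 14.1 gf 25.0
```

```bash
python3 -m crank '[0,0,0,0,50, 0,0,0,0,50, 0,0,0,0,50, 0,0,0,0,50, 0,0,-30,0,50, 0,0,-60,0,50, 0,0,-50,0,50, 0,0,0,0,50, 0,0,0,0,50, 0,0,0,0,50]'
cat >> h.py <<'E'
def knob(f,K,ang0):
    # rectify plane: pointer at z=93 and mark ring at z=58 around K; report angles
    g=cv2.cvtColor(f["pixels"],cv2.COLOR_RGB2GRAY).astype(np.float32)
    def samp(X,z):
        u=p(f,np.c_[X,np.full(len(X),z)]).astype(np.float32);return cv2.remap(g,u[:,:1].copy(),u[:,1:].copy(),cv2.INTER_LINEAR).ravel()
    a=np.arange(ang0-25,ang0+25,.25);out=[]
    for z,rs,sg in((93,np.arange(8,22,1.),1),(58,np.arange(29,44,1.),-1)):
        v=np.zeros(len(a))
        for r in rs:
            v+=samp(np.array(K)+r*np.c_[np.cos(np.radians(a)),np.sin(np.radians(a))],z)
        v*=sg/len(rs);t=v-(v.min()+.6*(v.max()-v.min()));t[t<0]=0
        out.append((round(float((a*t).sum()/t.sum()),1),round(float(v.max()-v.min())),a[t>0][[0,-1]].tolist()))
    return out
E
python3 - <<'E'
from h import *
st();f=grab("wrist")
for K in((429.3,58.8),(428.5,58.8),(429.3,58)): print(knob(f,K,70))
cv2.imwrite("pics/k3.png",f["pixels"][:,:,::-1])
g=grab("top")
for m in finder.masks_of(g,"jar1")+finder.masks_of(g,"pan"): print(m["p"],m["xy"],w(g,m["xy"],55))
E
```

```text
clock: 31.55
position: [428.3, 58.6, 220.9]
ee_rot: [-0.001, 0.822, 0.57, -0.001]
contact_force: [-0.1, -0.2, 0.4]
finger_gap: 0.536
gripper_force: 0.0
t 31.55 pos [428.3  58.6 220.9] psi 69.5 q6 22 F [-0.1 -0.2  0.4] gap 49.8 gf 0.0
[(71.3, 107, [64.5, 78.75]), (71.3, 137, [67.0, 75.5])]
[(68.6, 107, [61.75, 75.75]), (70.1, 137, [65.75, 74.25])]
[(72.3, 110, [65.5, 79.75]), (71.7, 137, [67.25, 75.75])]
0.96 [138.1, 247.2] [[425.42323489 352.42902585]]
0.75 [136.7, 215.3] [[516.57402227 357.33312841]]
0.71 [165.2, 243.2] [[435.05024369 275.03570814]]
0.69 [166.3, 215.0] [[515.51823926 272.07384238]]
0.85 [375.6, 213.8] [[ 505.43645996 -328.71420576]]
```

```bash
python3 -m crank '[51,-10,-22,0,84, 51,-10,-22,0,84, 51,-10,-22,0,84, 51,-9,-22,0,84, 51,-9,-22,-10.5,84, 0,0,0,-10.5,84, 0,0,0,-10.5,84, 0,0,0,-10.5,84, 0,0,0,-10.5,84, 0,0,0,-10.5,84]'
python3 - <<'E'
from h import *
st();f=grab("wrist");cv2.imwrite("pics/w3.png",f["pixels"][:,:,::-1])
for m in finder.masks_of(f,"jar1")+finder.masks_of(f,"board")[:1]:
    M=m["pixels"].astype(np.uint8);(x,y),r=cv2.minEnclosingCircle(cv2.findNonZero(M))
    print(round(float(m["p"]),2),m["xy"],M.sum(),w(f,m["xy"],60).round(1),"circ",w(f,[(x,y)],60).round(1),round(r,1))
E
```

```text
clock: 33.0
position: [473.6, 314.3, 332.0]
ee_rot: [-0.0, 0.4, 0.916, -0.0]
contact_force: [0.1, 0.6, -0.1]
finger_gap: 0.901
gripper_force: 0.0
t 33.0 pos [473.6 314.3 332. ] psi 132.8 q6 -14 F [ 0.1  0.6 -0.1] gap 83.8 gf 0.0
0.95 [260.3, 207.3] 1767 [[528.9 263.6]] circ [[527.3 268. ]] 25.6
0.86 [254.7, 114.8] 1592 [[428.8 359.4]] circ [[426.8 356.8]] 22.8
0.6 [216.9, 158.3] 1645 [[430.9 275.6]] circ [[432.  275.8]] 24.4
0.55 [300.0, 158.3] 1675 [[520.1 358.4]] circ [[518.6 359.5]] 24.4
0.72 [257.1, 140.6] 10803 [[456.6 334.4]] circ [[466.6 326.6]] 90.6
```

View pics/w3.png

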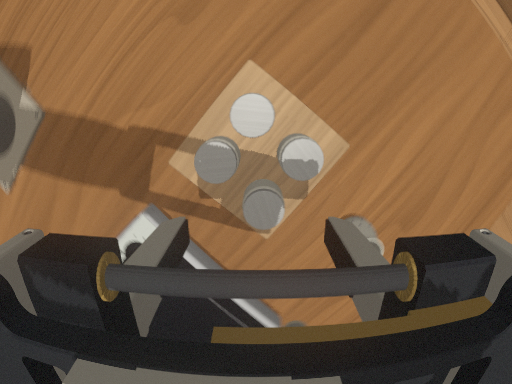

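The four lids are at (252,115), (216,161), (303,158) and (264,209).

Run:
```python
from h import *
f=grab("wrist");g=cv2.GaussianBlur(cv2.cvtColor(f["pixels"],cv2.COLOR_RGB2GRAY),(3,3),0)
P=[(252,115),(216,161),(303,158),(264,209)]
print(w(f,P,76).round(1).tolist())
g2=grab("top")
for m in finder.masks_of(g2,"jar1"):
    M=m["pixels"].astype(np.uint8);(x,y),r=cv2.minEnclosingCircle(cv2.findNonZero(M));print(w(g2,m["xy"],62).round(1),w(g2,[(x,y)],60).round(1))
t=np.radians(-5);R=np.array([[np.cos(t),-np.sin(t)],[np.sin(t),np.cos(t)]])
G=np.array([549,-18])+R@[47.5,0];print("glass",G,[(G+R@o).round(1).tolist() for o in((55,55),(-55,55),(55,-55),(-55,-55))])
```

```text
[[426.6, 357.5], [432.0, 275.6], [519.9, 361.6], [530.5, 268.7]]
[[524.5 271. ]] [[529.  262.4]]
[[432.2 278.5]] [[428.4 270.3]]
[[515.9 348.7]] [[515.6 355.2]]
[[ 713.  -338.8]] [[ 706.7 -337.7]]
glass [596.31924816 -22.13989778] [[655.9, 27.9], [546.3, 37.4], [646.3, -81.7], [536.7, -72.1]]
```

```bash
python3 -m crank '[-35,4,0,0,88, -35,4,0,0,88, 0,0,50,0,88, 0,0,60,0,88, 0,0,60,0,88, 0,0,60,0,88, 0,0,40,0,88, 0,0,18,0,88, 0,0,8,0,88, 0,0,0,0,88]' 20
python3 -m crank '[0,0,0,0,50, 0,0,0,0,50, 0,0,0,0,50, 0,0,0,0,50, 0,0,0,0,50, 0,0,0,0,50, 0,0,0,0,50, 0,0,0,0,50, 0,0,0,0,50, 0,0,0,0,50]'
python3 -c "
from h import *
st();print(go(658,29,140))"
```

```text
clock: 34.55
position: [527.8, 268.4, 37.9]
ee_rot: [0.001, 0.403, 0.915, 0.001]
contact_force: [0.8, -0.3, -0.5]
finger_gap: 0.943
gripper_force: 0.0
clock: 35.8
position: [527.6, 268.4, 37.8]
ee_rot: [0.001, 0.403, 0.915, 0.001]
contact_force: [-0.4, -0.5, 6.3]
finger_gap: 0.707
gripper_force: 20.0
t 35.8 pos [527.6 268.4  37.8] psi 132.5 q6 -20 F [-0.4 -0.5  6.3] gap 65.7 gf 20.0
([-264.7, -65.4, -102.2], None)
```

```bash
python3 -m crank '[0,0,-20,0,50, 0,0,-40,0,50, 0,0,-40,0,50, -30,-7,0,0,50, -50,-13,0,0,50, -55,-14,0,0,50, -55,-14,0,0,50, -45,-11,0,0,50, -25,-6,0,0,50, -5,-1,0,0,50]'
python3 -c "
from h import *
st();print(go(658,29,96))"
```

```text
clock: 37.05
position: [657.5, 26.9, 137.0]
ee_rot: [-0.0, 0.404, 0.915, 0.0]
contact_force: [0.4, 0.3, -2.6]
finger_gap: 0.708
gripper_force: 20.0
t 37.05 pos [657.5  26.9 137. ] psi 132.4 q6 -45 F [ 0.4  0.3 -2.6] gap 65.8 gf 20.0
([1.2, 1.8, 41.0], None)
```

```bash
python3 -m crank '[0,0,12,0,50, 0,0,14,0,50, 0,0,9,0,50, 0,0,5,0,50, 0,0,2,0,50, 0,0,1,0,50, 0,0,0.5,0,50, 0,0,0.5,0,50, 0,0,0,0,50, 0,0,0,0,50]'
```

```text
clock: 38.3
position: [657.2, 28.0, 92.8]
ee_rot: [0.0, 0.403, 0.915, 0.0]
contact_force: [0.3, -0.3, -2.1]
finger_gap: 0.711
gripper_force: 20.0
```

```bash
python3 -m crank '[0,0,0.5,0,50, 0,0,0.5,0,50, 0,0,0.3,0,50, 0,0,0,0,50, 0,0,0,0,80, 0,0,0,0,88, 0,0,0,0,88, 0,0,-20,0,88, 0,0,-50,0,88, 0,0,-40,0,88]'
python3 -c "
from h import *
st();print(go(432,276,200));print(go(518.5,360,200))"
```

```text
clock: 39.55
position: [657.8, 28.0, 205.1]
ee_rot: [0.001, 0.403, 0.915, 0.0]
contact_force: [0.1, 0.5, -0.7]
finger_gap: 0.943
gripper_force: 0.0
t 39.55 pos [657.8  28.  205.1] psi 132.5 q6 -45 F [ 0.1  0.5 -0.7] gap 87.7 gf 0.0
([335.4, 0.9, 4.5], None)
([338.9, 121.5, 4.8], None)
```

```bash
python3 -m crank '[30,11,0,0,88, 52,18,0,0,88, 57,20,0,0,88, 57,20,0,0,88, 57,20,0,0,88, 52,19,0,0,88, 34,13,0,0,88, 0,0,0,0,88, 0,0,0,0,88, 0,0,0,0,88]'
cat > look.py <<'E'
from h import *
st();f=grab("wrist");g=grab("top")
for F,z in((f,58),(g,60)):
    print("wrist" if F["fish"] else "top",[(round(float(m["p"]),2),w(F,m["xy"],z)[0].round().tolist(),int(m["pixels"].sum())) for m in finder.masks_of(F,"jar1")])
print("pan",[(round(float(m["p"]),2),w(g,m["xy"],55)[0].round().tolist()) for m in finder.masks_of(g,"pan")])
E
python3 look.py
```

```text
clock: 40.8
position: [518.2, 358.6, 201.9]
ee_rot: [0.0, 0.404, 0.915, 0.0]
contact_force: [0.4, 0.5, 0.4]
finger_gap: 0.947
gripper_force: 0.0
t 40.8 pos [518.2 358.6 201.9] psi 132.4 q6 -12 F [0.4 0.5 0.4] gap 88.1 gf 0.0
wrist [(0.7, [522.0, 361.0], 3498), (0.57, [430.0, 280.0], 3445)]
top [(0.62, [433.0, 285.0], 499), (0.61, [531.0, 342.0], 254), (0.51, [433.0, 337.0], 207)]
pan [(0.97, [473.0, -329.0])]
```

```bash
python3 -m crank '[0,2,30,0,88, 0,0,55,0,88, 0,0,45,0,88, 0,0,24,0,88, 0,0,9,0,88, 0,0,0,0,88, 0,0,0,0,50, 0,0,0,0,50, 0,0,0,0,50, 0,0,0,0,50]'
python3 -m crank '[0,0,0,0,50, 0,0,-20,0,50, 0,0,-40,0,50, 0,0,-40,0,50, 0,0,-4,0,50, 0,0,0,0,50, 0,0,0,0,50, 0,0,0,0,50, 0,0,0,0,50, 0,0,0,0,50]'
python3 - <<'E'
from h import *
st();print(go(648,-81,140))
f=grab("side");cv2.imwrite("pics/s4.png",cv2.resize(f["pixels"][90:380,150:440,::-1],None,fx=2,fy=2))
print([(m["p"],w(f,m["xy"],55)) for m in finder.masks_of(f,"pan")])
E
```

```text
clock: 42.3
position: [519.5, 361.4, 39.6]
ee_rot: [0.0, 0.403, 0.915, 0.0]
contact_force: [-2.1, -1.3, 6.2]
finger_gap: 0.703
gripper_force: 20.0
clock: 43.55
position: [518.8, 361.1, 142.0]
ee_rot: [-0.0, 0.403, 0.915, -0.0]
contact_force: [0.0, 0.5, -2.7]
finger_gap: 0.703
gripper_force: 20.0
t 43.55 pos [518.8 361.1 142. ] psi 132.5 q6 -12 F [ 0.   0.5 -2.7] gap 65.4 gf 20.0
([-413.3, -203.3, 2.1], None)
[(0.64, array([[ 470.91126247, -346.64993775]])), (0.17, array([[664.6965494 ,  49.37001712]]))]
```

View pics/s4.png

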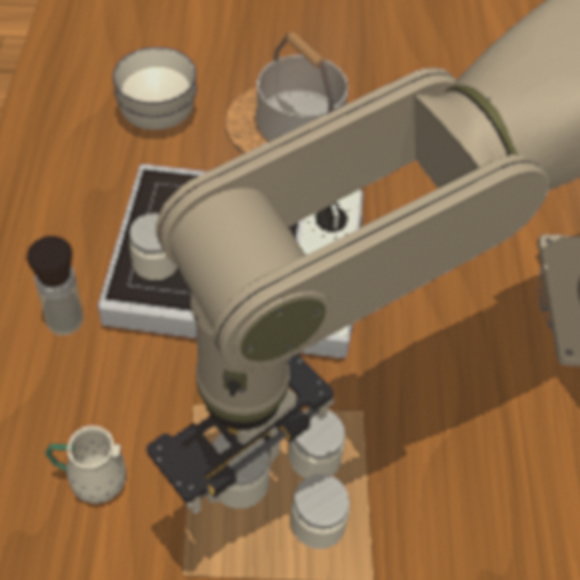

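The pan was knocked about 35 mm towards −x on the trivet (side view 300,100). I'll put this jar back on the board and fix the pan first.

```bash
python3 -m crank '[0,0,40,0,50, 0,0,40,0,50, 0,0,14,0,50, 0,0,6,0,50, 0,0,2,0,50, 0,0,1,0,50, 0,0,0.5,0,50, 0,0,0,0,50, 0,0,0,0,50, 0,0,0,0,50]'
python3 -m crank '[0,0,0,0,75, 0,0,0,0,88, 0,0,0,0,88, 0,0,0,0,88, 0,0,-20,0,88, 0,0,-60,0,88, 0,0,-60,0,88, 0,0,-60,0,88, 0,0,-60,0,88, 0,0,-10,0,88]'
python3 -c "
from h import *
st();print(go(460,-300,330))"
```

```text
clock: 44.9
position: [519.3, 361.4, 39.6]
ee_rot: [0.0, 0.403, 0.915, 0.0]
contact_force: [0.0, -0.5, 2.2]
finger_gap: 0.704
gripper_force: 20.0
clock: 46.15
position: [520.7, 362.2, 317.7]
ee_rot: [0.003, 0.403, 0.915, 0.005]
contact_force: [0.5, 0.3, 0.1]
finger_gap: 0.948
gripper_force: 0.0
t 46.15 pos [520.7 362.2 317.7] psi 132.5 q6 -12 F [0.5 0.3 0.1] gap 88.1 gf 0.0
([-447.4, -491.9, -16.9], None)
```

```bash
python3 -m crank '[-41,-45,0,0,88, -41,-45,0,0,88, -41,-45,0,0,88, -41,-45,0,0,88, -41,-45,0,0,88, -41,-45,0,0,88, -41,-45,0,0,88, -41,-45,0,0,88, -41,-45,0,0,88, -41,-45,0,0,88]'
python3 - <<'E'
from h import *
st();f=grab("wrist");im=f["pixels"][:,:,::-1];cv2.imwrite("pics/w4.png",im)
for th,z in(("pan_grip",165),("pan",50),("trivet",10)):
    for m in finder.masks_of(f,th)[:1]:
        P=cv2.findNonZero(m["pixels"].astype(np.uint8));r=cv2.minAreaRect(P)
        print(th,m["p"],m["xy"],w(f,m["xy"],z),r)
E
```

```text
clock: 47.4
position: [463.1, -246.9, 309.2]
ee_rot: [0.0, 0.403, 0.915, 0.0]
contact_force: [1.4, 0.8, -0.2]
finger_gap: 0.949
gripper_force: 0.0
t 47.4 pos [ 463.1 -246.9  309.2] psi 132.5 q6 -76 F [ 1.4  0.8 -0.2] gap 88.3 gf 0.0
pan_grip 0.7 [320.9, 43.9] [[416.45987259 -98.70264182]] ((318.72650146484375, 46.94411849975586), (34.513427734375, 32.90279769897461), 85.60128784179688)
pan 0.83 [223.5, 201.4] [[ 469.30385378 -324.44275199]] ((225.49949645996094, 202.0928955078125), (106.70801544189453, 104.19086456298828), 59.34933090209961)
trivet 0.83 [277.1, 196.4] [[ 532.37719716 -272.70449075]] ((267.73907470703125, 195.67210388183594), (111.43373107910156, 60.955352783203125), 82.01988220214844)
```

View pics/w4.png

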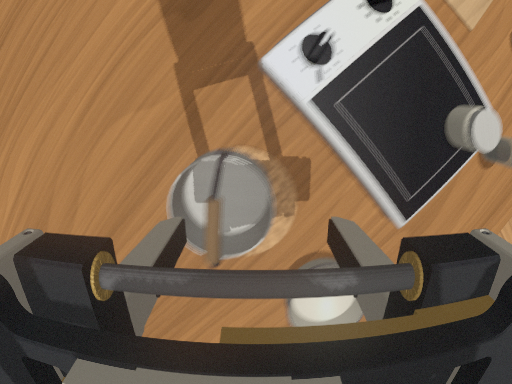

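The pan sits off-centre towards −x. Its sleeve runs from about (217,200) to (212,252), and the trivet shows on the right with its edge at x≈296.

Run:
```python
from h import *
f=grab("wrist")
hsv=cv2.cvtColor(f["pixels"],cv2.COLOR_RGB2HSV)
# sleeve: brownish pixels inside pan region
sub=np.zeros(hsv.shape[:2],bool);sub[170:262,195:235]=1
m=sub&(hsv[...,1]>85)&(hsv[...,0]<20)
n,l,s,c=cv2.connectedComponentsWithStats(m.astype(np.uint8));i=1+s[1:,4].argmax();P=cv2.findNonZero((l==i).astype(np.uint8));r=cv2.minAreaRect(P);print(s[i],c[i],r)
e=np.array([(217,200),(212,252)])
W=w(f,e,168);d=W[0]-W[1];print(W,np.linalg.norm(d),W.mean(0),np.degrees(np.arctan2(d[1],d[0])))
H=w(f,[(222,152),(216,265)],97);d=H[0]-H[1];print("hoop feet",H,np.linalg.norm(d),np.degrees(np.arctan2(d[1],d[0])))
T=w(f,[(296,200),(262,148),(278,250),(291,172),(292,228)],10);A=np.c_[2*T,np.ones(len(T))];x=np.linalg.lstsq(A,(T**2).sum(1),rcond=None)[0];print("trivet",T.round(),x[:2],np.sqrt(x[2]+x[0]**2+x[1]**2))
print("rim",w(f,[(221,202)],95))
```

```text
[ 195  196   40   66 1148] [214.26916376 233.82317073] ((214.5, 228.5), (65.0, 39.0), 90.0)
[[ 447.53964998 -289.17789619]
 [ 482.59151316 -340.30616637]] 61.98978241611846 [ 465.06558157 -314.74203128] 124.43325538093802
hoop feet [[ 419.1031674  -260.40395402]
 [ 516.0816311  -388.26947094]] 160.4818146646271 127.17817493326757
trivet [[ 559. -255.]
 [ 462. -231.]
 [ 599. -340.]
 [ 521. -228.]
 [ 588. -295.]] [ 487.76735904 -336.19601352] 110.0125456962938
rim [[ 461.1302779  -311.60077804]]
```

```bash
python3 -m crank '[-27,-23,0,0,88, -28,-23,0,0,88, 0,0,0,6,88, 0,0,0,0,88, 0,0,0,0,88, 0,0,0,0,88, 0,0,0,0,88, 0,0,0,0,88, 0,0,0,0,88, 0,0,0,0,88]'
python3 - <<'E'
from h import *
st();f=grab("wrist")
cv2.imwrite("pics/w5.png",cv2.resize(f["pixels"][100:300,160:360,::-1],None,fx=3,fy=3))
for m in finder.masks_of(f,"pan_grip")[:2]+finder.masks_of(f,"pan")[:1]:
    P=cv2.findNonZero(m["pixels"].astype(np.uint8));print(m["p"],m["xy"],w(f,m["xy"],165),w(f,m["xy"],60),cv2.minAreaRect(P))
hsv=cv2.cvtColor(f["pixels"],cv2.COLOR_RGB2HSV);u=p(f,[[466,-319,165],[466,-319,95]]).round(1);print(u)
x,y=u[0].astype(int)
for r in range(y-60,y+90,8): # per row columns of saturated brown
    c=np.nonzero((hsv[r,x-40:x+40,1]>90))[0];print(r,(c.min()+x-40,c.max()+x-40,len(c)) if len(c) else None)
E
```

```text
clock: 48.9
position: [467.1, -316.8, 308.9]
ee_rot: [-0.0, 0.45, 0.893, 0.0]
contact_force: [-0.1, -0.1, -1.0]
finger_gap: 0.947
gripper_force: 0.0
t 48.9 pos [ 467.1 -316.8  308.9] psi 126.5 q6 -76 F [-0.1 -0.1 -1. ] gap 88.0 gf 0.0
0.77 [253.7, 166.5] [[ 457.437941   -307.35215405]] [[ 468.84009061 -324.53094837]] ((256.07275390625, 165.30426025390625), (110.41705322265625, 108.09888458251953), 27.979475021362305)
0.61 [253.1, 162.9] [[ 454.71948345 -304.69276988]] [[ 465.1677644  -320.93842356]] ((256.0, 165.5), (110.47058868408203, 110.29411315917969), 28.07248878479004)
[[253.7 180.2]
 [254.2 167.1]]
120 (np.int64(213), np.int64(292), 16)
128 (np.int64(213), np.int64(214), 2)
136 None
144 None
152 (np.int64(247), np.int64(262), 16)
160 (np.int64(247), np.int64(263), 17)
168 (np.int64(248), np.int64(263), 16)
176 (np.int64(248), np.int64(263), 16)
184 (np.int64(248), np.int64(263), 16)
192 (np.int64(249), np.int64(264), 16)
200 (np.int64(249), np.int64(264), 16)
208 (np.int64(213), np.int64(292), 26)
216 (np.int64(213), np.int64(292), 49)
224 (np.int64(213), np.int64(292), 74)
232 (np.int64(213), np.int64(292), 80)
240 (np.int64(213), np.int64(292), 80)
248 (np.int64(213), np.int64(292), 80)
256 (np.int64(213), np.int64(292), 80)
264 (np.int64(213), np.int64(292), 80)
```

```bash
python3 -m crank '[0,0,40,0,60, 0,0,50,0,60, 0,0,40,0,60, 0,0,16,0,60, 0,0,5,0,60, 0,0,0,0,60, 0,0,0,0,0, 0,0,0,0,0, 0,0,0,0,0, 0,0,0,0,0]' 40
python3 -m crank '[0,0,0,0,0, 0,0,0,0,0, 0,0,0,0,0, 0,0,0,0,0, 0,0,0,0,0, 0,0,0,0,0, 0,0,-3,0,0, 0,0,-5,0,0, 0,0,-5,0,0, 0,0,0,0,0]'
python3 -c "
from h import *
st();print(go(497,-321,171))"
```

```text
clock: 50.3
position: [467.2, -316.8, 158.1]
ee_rot: [0.0, 0.45, 0.893, -0.0]
contact_force: [1.0, -0.3, -0.1]
finger_gap: 0.263
gripper_force: 0.0
clock: 51.55
position: [467.5, -317.1, 171.6]
ee_rot: [0.001, 0.45, 0.893, -0.0]
contact_force: [0.1, -1.0, -5.7]
finger_gap: 0.183
gripper_force: 39.9
t 51.55 pos [ 467.5 -317.1  171.6] psi 126.5 q6 -76 F [ 0.1 -1.  -5.7] gap 17.0 gf 39.9
([-20.7, 21.4, 0.7], None)
```

```bash
python3 -m crank '[-4,4,0,0,0, -6,6,0,0,0, -6,6,0,0,0, -4.5,5,0,0,0, 0,0,0,0,0, 0,0,5,0,0, 0,0,4,0,0, 0,0,2,0,0, 0,0,1,0,0, 0,0,0,0,0]'
python3 -m crank '[0,0,0.5,0,0, 0,0,0.5,0,0, 0,0,0.3,0,0, 0,0,0,0,0, 0,0,0,0,0, 0,0,0,0,0, 0,0,0,0,0, 0,0,0,0,0, 0,0,0,0,0, 0,0,0,0,0]'
```

```text
clock: 52.8
position: [496.2, -320.8, 159.0]
ee_rot: [0.0, 0.45, 0.893, 0.0]
contact_force: [-0.3, -0.4, -5.9]
finger_gap: 0.184
gripper_force: 39.9
clock: 54.05
position: [496.3, -321.0, 158.1]
ee_rot: [0.0, 0.45, 0.893, -0.0]
contact_force: [-3.5, 0.2, 5.0]
finger_gap: 0.182
gripper_force: 39.9
```

Contact. I'll release, rise, and return to the jars.

```bash
python3 -m crank '[0,0,0,0,25, 0,0,0,0,40, 0,0,0,0,60, 0,0,0,0,60, 0,0,0,0,60, 0,0,0,0,60, 0,0,-15,0,60, 0,0,-40,0,60, 0,0,-50,0,60, 0,0,-40,0,60]' 20
python3 - <<'E'
from h import *
st();f=grab("wrist");hsv=cv2.cvtColor(f["pixels"],cv2.COLOR_RGB2HSV)
for th in("pan","trivet"):
    for m in finder.masks_of(f,th)[:1]:
        P=cv2.findNonZero(m["pixels"].astype(np.uint8));r=cv2.minEnclosingCircle(P);print(th,m["p"],w(f,m["xy"],70 if th=="pan" else 10),r,w(f,[r[0]],95 if th=="pan" else 10))
print(go(500,315,300,132))
E
```

```text
clock: 55.3
position: [496.5, -321.0, 306.4]
ee_rot: [0.001, 0.45, 0.893, -0.0]
contact_force: [1.8, -1.4, -0.8]
finger_gap: 0.646
gripper_force: 0.0
t 55.3 pos [ 496.5 -321.   306.4] psi 126.5 q6 -74 F [ 1.8 -1.4 -0.8] gap 60.1 gf 0.0
pan 0.73 [[ 497.77787665 -320.5071859 ]] ((256.0, 166.5), 61.53261184692383) [[ 496.98535782 -321.18780089]]
([510.6, 380.6, 4.6], np.float64(-5.5))
```

```bash
python3 -m crank '[48.5,38.5,0,0,88, 48.5,38.5,0,0,88, 48.5,38.5,0,0,88, 48.5,38.5,0,0,88, 48.5,38.5,0,0,88, 48.5,38.5,0,0,88, 48.5,38.5,0,0,88, 48.5,38.5,0,0,88, 48.5,38.5,0,0,88, 48.5,38.5,0,0,88]' 20
python3 -m crank '[0,0,0,-6,88, 0,0,0,0,88, 0,0,0,0,88, 0,0,0,0,88, 0,0,0,0,88, 0,0,0,0,88, 0,0,0,0,88, 0,0,0,0,88, 0,0,0,0,88, 0,0,0,0,88]'
python3 look.py; python3 -c "
from h import *
print(go(519.5,361.4,200))"
```

```text
clock: 56.7
position: [516.7, 299.9, 301.7]
ee_rot: [-0.0, 0.45, 0.893, -0.001]
contact_force: [1.4, -0.3, -0.2]
finger_gap: 0.944
gripper_force: 0.0
clock: 57.95
position: [517.4, 298.1, 302.6]
ee_rot: [-0.0, 0.403, 0.915, -0.0]
contact_force: [-0.2, 1.2, 0.3]
finger_gap: 0.945
gripper_force: 0.0
t 57.95 pos [517.4 298.1 302.6] psi 132.5 q6 -17 F [-0.2  1.2  0.3] gap 87.9 gf 0.0
wrist [(0.89, [432.0, 274.0], 1953), (0.84, [521.0, 363.0], 1861), (0.67, [654.0, 16.0], 650), (0.66, [430.0, 356.0], 1890)]
top [(0.82, [432.0, 279.0], 403), (0.57, [663.0, 38.0], 478)]
pan [(0.66, [500.0, -325.0]), (0.38, [694.0, 331.0])]
([45.3, 44.3, 102.6], None)
```

```bash
python3 -m crank '[22,22,0,0,88, 23,22,0,0,88, 0,0,40,0,88, 0,0,60,0,88, 0,0,60,0,88, 0,0,60,0,88, 0,0,30,0,88, 0,0,13,0,88, 0,0,0,0,50, 0,0,0,0,50]' 20
python3 -m crank '[0,0,0,0,50, 0,0,0,0,50, 0,0,0,0,50, 0,0,-20,0,50, 0,0,-40,0,50, 0,0,-40,0,50, 0,0,0,0,50, 0,0,0,0,50, 0,0,0,0,50, 0,0,0,0,50]'
python3 -c "
from h import *
st();print(go(648,-81,140))"
```

```text
clock: 59.45
position: [521.0, 361.9, 42.0]
ee_rot: [0.001, 0.403, 0.915, 0.001]
contact_force: [-0.5, -0.3, 0.4]
finger_gap: 0.781
gripper_force: 0.0
clock: 60.7
position: [518.6, 360.5, 137.9]
ee_rot: [-0.001, 0.403, 0.915, -0.001]
contact_force: [-0.2, 0.6, -2.8]
finger_gap: 0.704
gripper_force: 20.0
t 60.7 pos [518.6 360.5 137.9] psi 132.5 q6 -12 F [-0.2  0.6 -2.8] gap 65.4 gf 20.0
([-413.0, -202.7, -1.8], None)
```

```bash
python3 -m crank '[0,0,-25,0,50, 0,0,-25,0,50, -40,-20,0,0,50, -54,-26,0,0,50, -56,-27,0,0,50, -56,-28,0,0,50, -56,-28,0,0,50, -56,-28,0,0,50, -54,-26,0,0,50, -41,-20,0,0,50]'
python3 -c "
from h import *
st();print(go(648,-81,96))"
```

```text
clock: 61.95
position: [648.6, -83.0, 188.7]
ee_rot: [-0.001, 0.404, 0.915, -0.0]
contact_force: [0.1, -0.6, -2.9]
finger_gap: 0.709
gripper_force: 20.0
t 61.95 pos [648.6 -83.  188.7] psi 132.4 q6 -54 F [ 0.1 -0.6 -2.9] gap 65.9 gf 20.0
([1.8, 1.0, 92.7], None)
```

```bash
python3 -m crank '[0,0,20,0,50, 0,0,40,0,50, 0,0,20,0,50, 0,0,8,0,50, 0,0,4,0,50, 0,0,1,0,50, 0,0,1,0,50, 0,0,0,0,50, 0,0,0,0,50, 0,0,0,0,50]'
```

```text
clock: 63.2
position: [648.8, -80.4, 96.0]
ee_rot: [0.0, 0.403, 0.915, 0.0]
contact_force: [-0.2, -0.6, -1.9]
finger_gap: 0.711
gripper_force: 20.0
```

```bash
python3 -m crank '[0,0,1,0,50, 0,0,0.5,0,50, 0,0,0.5,0,50, 0,0,0,0,50, 0,0,0,0,50, 0,0,0,0,50, 0,0,0,0,50, 0,0,0,0,50, 0,0,0,0,50, 0,0,0,0,50]'
```

```text
clock: 64.45
position: [648.9, -80.5, 96.0]
ee_rot: [0.0, 0.403, 0.915, 0.0]
contact_force: [-8.7, 1.2, 12.2]
finger_gap: 0.708
gripper_force: 20.0
```

```bash
python3 -m crank '[0,0,-1,0,50, 0,0,-0.5,0,50, 0,0,0,0,80, 0,0,0,0,88, 0,0,0,0,88, 0,0,0,0,88, 0,0,-20,0,88, 0,0,-50,0,88, 0,0,-50,0,88, 0,0,-20,0,88]'
python3 -c "
from h import *
st();print(go(427,357.5,230));print(go(432,276.5,230))"
```

```text
clock: 65.7
position: [650.5, -80.7, 241.4]
ee_rot: [0.004, 0.403, 0.915, 0.001]
contact_force: [0.6, 0.6, 0.2]
finger_gap: 0.946
gripper_force: 0.0
t 65.7 pos [650.5 -80.7 241.4] psi 132.5 q6 -54 F [0.6 0.6 0.2] gap 88.0 gf 0.0
([474.2, 131.1, 9.0], None)
([411.1, 80.0, 9.2], None)
```

```bash
python3 -m crank '[40,8,0,0,88, 54,10,0,0,88, 56,11,0,0,88, 57,11,0,0,88, 57,11,0,0,88, 56,11,0,0,88, 54,11,0,0,88, 37,7,0,0,88, 0,0,0,0,88, 0,0,0,0,88]'
python3 look.py; python3 -c "
from h import *
print(go(432,276,38))"
```

```text
clock: 66.95
position: [430.2, 276.4, 235.2]
ee_rot: [0.0, 0.403, 0.915, -0.0]
contact_force: [-0.1, 0.2, 0.1]
finger_gap: 0.947
gripper_force: 0.0
t 66.95 pos [430.2 276.4 235.2] psi 132.5 q6 -16 F [-0.1  0.2  0.1] gap 88.1 gf 0.0
wrist [(0.94, [428.0, 359.0], 2795), (0.94, [432.0, 272.0], 2766)]
top [(0.73, [441.0, 272.0], 353), (0.7, [652.0, 39.0], 486), (0.61, [656.0, -85.0], 473)]
pan [(0.86, [500.0, -329.0]), (0.75, [663.0, -76.0])]
([-0.9, 1.1, 197.1], None)
```

```bash
python3 -m crank '[0,0,40,0,88, 0,0,60,0,88, 0,0,50,0,88, 0,0,30,0,88, 0,0,13,0,88, 0,0,0,0,88, 0,0,0,0,50, 0,0,0,0,50, 0,0,0,0,50, 0,0,0,0,50]' 20
python3 -m crank '[0,0,0,0,50, 0,0,-20,0,50, 0,0,-50,0,50, 0,0,-50,0,50, 0,0,-20,0,50, 0,0,0,0,50, 0,0,0,0,50, 0,0,0,0,50, 0,0,0,0,50, 0,0,0,0,50]'
python3 -c "
from h import *
st();print(go(539,-71,180))"
```

```text
clock: 68.45
position: [430.6, 277.0, 43.3]
ee_rot: [0.0, 0.403, 0.915, 0.0]
contact_force: [-2.2, -3.4, 7.0]
finger_gap: 0.706
gripper_force: 20.0
clock: 69.7
position: [429.8, 276.7, 181.5]
ee_rot: [-0.0, 0.403, 0.915, -0.0]
contact_force: [-0.0, 0.1, -1.6]
finger_gap: 0.706
gripper_force: 20.0
t 69.7 pos [429.8 276.7 181.5] psi 132.5 q6 -15 F [-0.   0.1 -1.6] gap 65.6 gf 20.0
([-330.2, -154.3, 1.6], None)
```

```bash
python3 -m crank '[-30,-14,0,0,50, -45,-21,0,0,50, -52,-25,0,0,50, -52,-25,0,0,50, -52,-24,0,0,50, -50,-23,0,0,50, -35,-16,0,0,50, -14,-6,0,0,50, 0,0,20,0,50, 0,0,35,0,50]'
python3 -m crank '[0,0,12,0,50, 0,0,7,0,50, 0,0,3,0,50, 0,0,2,0,50, 0,0,1,0,50, 0,0,0.5,0,50, 0,0,0,0,50, 0,0,0,0,50, 0,0,0,0,50, 0,0,0,0,50]'
```

```text
clock: 70.95
position: [539.9, -69.5, 126.6]
ee_rot: [0.001, 0.403, 0.915, 0.0]
contact_force: [-0.5, 0.0, -1.5]
finger_gap: 0.705
gripper_force: 20.0
clock: 72.2
position: [539.3, -70.6, 101.6]
ee_rot: [-0.0, 0.403, 0.915, -0.0]
contact_force: [-0.3, -0.8, -2.3]
finger_gap: 0.705
gripper_force: 20.0
```

```bash
python3 -m crank '[0,0,1.5,0,50, 0,0,1,0,50, 0,0,0.5,0,50, 0,0,0.5,0,50, 0,0,0,0,50, 0,0,0,0,50, 0,0,0,0,50, 0,0,0,0,50, 0,0,0,0,50, 0,0,0,0,50]'
```

```text
clock: 73.45
position: [539.4, -70.6, 98.2]
ee_rot: [0.0, 0.403, 0.915, -0.0]
contact_force: [-0.4, -0.1, -2.6]
finger_gap: 0.706
gripper_force: 20.0
```

```bash
python3 -m crank '[0,0,0.5,0,50, 0,0,0.5,0,50, 0,0,0.3,0,50, 0,0,0,0,50, 0,0,0,0,50, 0,0,0,0,50, 0,0,0,0,50, 0,0,0,0,50, 0,0,0,0,50, 0,0,0,0,50]'
```

```text
clock: 74.7
position: [539.4, -70.6, 97.3]
ee_rot: [0.0, 0.403, 0.915, 0.0]
contact_force: [-3.6, 0.5, 5.4]
finger_gap: 0.707
gripper_force: 20.0
```

```bash
python3 -m crank '[0,0,-0.5,0,50, 0,0,0,0,75, 0,0,0,0,88, 0,0,0,0,88, 0,0,0,0,88, 0,0,-20,0,88, 0,0,-50,0,88, 0,0,-50,0,88, 0,0,-20,0,88, 0,0,0,0,88]'
python3 -c "
from h import *
st();print(go(427.5,358,235))"
```

```text
clock: 75.95
position: [540.2, -70.8, 238.6]
ee_rot: [0.001, 0.403, 0.915, 0.0]
contact_force: [0.3, 0.7, -0.8]
finger_gap: 0.948
gripper_force: 0.0
t 75.95 pos [540.2 -70.8 238.6] psi 132.5 q6 -55 F [ 0.3  0.7 -0.8] gap 88.2 gf 0.0
([392.4, 206.5, 3.0], None)
```

```bash
python3 -m crank '[30,16,0,0,88, 46,24,0,0,88, 54,28,0,0,88, 54,28,0,0,88, 54,28,0,0,88, 54,29,0,0,88, 50,27,0,0,88, 37,19,0,0,88, 13,7,0,0,88, 0,0,0,0,88]'
python3 look.py; python3 -c "
from h import *
print(go(427.5,358,38))"
```

```text
clock: 77.2
position: [425.7, 357.3, 235.2]
ee_rot: [-0.001, 0.402, 0.916, -0.001]
contact_force: [0.1, -0.5, 0.3]
finger_gap: 0.945
gripper_force: 0.0
t 77.2 pos [425.7 357.3 235.2] psi 132.6 q6 -8 F [ 0.1 -0.5  0.3] gap 87.9 gf 0.0
wrist [(0.65, [428.0, 358.0], 2801)]
top [(0.84, [430.0, 348.0], 413), (0.8, [655.0, -74.0], 462), (0.73, [657.0, 40.0], 491), (0.7, [541.0, -65.0], 455)]
pan [(0.66, [502.0, -327.0])]
([1.0, 1.4, 199.2], None)
```

```bash
python3 -m crank '[0,1,40,0,88, 0,0,60,0,88, 0,0,50,0,88, 0,0,30,0,88, 0,0,13,0,88, 0,0,0,0,88, 0,0,0,0,50, 0,0,0,0,50, 0,0,0,0,50, 0,0,0,0,50]' 20
python3 -m crank '[0,0,0,0,50, 0,0,-20,0,50, 0,0,-50,0,50, 0,0,-50,0,50, 0,0,-20,0,50, 0,0,0,0,50, 0,0,0,0,50, 0,0,0,0,50, 0,0,0,0,50, 0,0,0,0,50]'
python3 -c "
from h import *
st();print(go(548.5,38,180))"
```

```text
clock: 78.7
position: [427.7, 358.6, 45.5]
ee_rot: [0.0, 0.403, 0.915, 0.0]
contact_force: [-1.3, -1.2, 5.6]
finger_gap: 0.708
gripper_force: 20.0
clock: 79.95
position: [427.0, 358.1, 183.6]
ee_rot: [-0.0, 0.403, 0.915, -0.0]
contact_force: [0.2, -0.7, -1.5]
finger_gap: 0.708
gripper_force: 20.0
t 79.95 pos [427.  358.1 183.6] psi 132.5 q6 -8 F [ 0.2 -0.7 -1.5] gap 65.8 gf 20.0
([-318.1, -126.6, 3.7], None)
```

```bash
python3 -m crank '[-30,-12,0,0,50, -43,-17,0,0,50, -50,-20,0,0,50, -50,-20,0,0,50, -50,-20,0,0,50, -48,-19,0,0,50, -33,-13,0,0,50, -14,-6,0,0,50, 0,0,20,0,50, 0,0,35,0,50]'
python3 -m crank '[0,0,12,0,50, 0,0,8,0,50, 0,0,3,0,50, 0,0,2,0,50, 0,0,1,0,50, 0,0,0.5,0,50, 0,0,0.5,0,50, 0,0,0,0,50, 0,0,0,0,50, 0,0,0,0,50]'
```

```text
clock: 81.2
position: [548.9, 39.2, 128.9]
ee_rot: [0.001, 0.403, 0.915, 0.001]
contact_force: [0.1, -0.5, -2.7]
finger_gap: 0.705
gripper_force: 20.0
clock: 82.45
position: [548.4, 38.0, 102.4]
ee_rot: [0.0, 0.403, 0.915, 0.0]
contact_force: [-0.3, -0.3, -2.4]
finger_gap: 0.705
gripper_force: 20.0
```

```bash
python3 -m crank '[0,0,1,0,50, 0,0,1,0,50, 0,0,0.5,0,50, 0,0,0.5,0,50, 0,0,0,0,50, 0,0,0,0,50, 0,0,0,0,50, 0,0,0,0,50, 0,0,0,0,50, 0,0,0,0,50]'
```

```text
clock: 83.7
position: [548.3, 38.0, 99.6]
ee_rot: [0.0, 0.403, 0.915, -0.0]
contact_force: [-4.2, -1.1, 5.3]
finger_gap: 0.707
gripper_force: 20.0
```

```bash
python3 -m crank '[0,0,-0.5,0,50, 0,0,0,0,75, 0,0,0,0,88, 0,0,0,0,88, 0,0,0,0,88, 0,0,-20,0,88, 0,0,-50,0,88, 0,0,-50,0,88, 0,0,-10,0,88, 0,0,0,0,60]'
python3 -m crank '[2,-40,0,0,60, 2,-45,0,0,60, 2,-45,0,0,60, 2,-40,0,0,60, 0,0,0,10,60, 0,0,0,10,60, 0,0,0,10,60, 0,0,0,3.5,60, 0,0,0,0,60, 0,0,0,0,60]'
cat > look2.py <<'E'
from h import *
st();f=grab("wrist");cv2.imwrite("pics/w6.png",f["pixels"][:,:,::-1])
print("heat px",p(f,[[429,58.5,62]]),"timer px",p(f,[[417.8,-70.9,62]]))
K0=np.array((417.8,-70.9))
# skirt: dark blob centroid
u=p(f,[[*K0,64]])[0].astype(int);g=cv2.cvtColor(f["pixels"],cv2.COLOR_RGB2GRAY)
for K in(K0,K0+[2,0],K0+[0,2]):print([knob(f,K,a) for a in(99,85,-42)])
g=cv2.GaussianBlur(g,(3,3),0)[u[1]-45:u[1]+45,u[0]-45:u[0]+45]
c=cv2.HoughCircles(g,cv2.HOUGH_GRADIENT,1.2,50,param1=100,param2=15,minRadius=18,maxRadius=30)
if c is not None:
    for q in c[0][:2]: print(q,w(f,[q[:2]+u-45],64))
E
python3 look2.py
```

```text
clock: 84.95
position: [549.1, 38.0, 231.5]
ee_rot: [0.001, 0.403, 0.915, 0.001]
contact_force: [-0.4, 0.1, -0.7]
finger_gap: 0.878
gripper_force: 0.0
clock: 86.2
position: [417.1, -70.8, 228.9]
ee_rot: [-0.001, 0.649, 0.761, -0.0]
contact_force: [-0.5, -0.2, -1.2]
finger_gap: 0.643
gripper_force: 0.0
t 86.2 pos [417.1 -70.8 228.9] psi 99.1 q6 -26 F [-0.5 -0.2 -1.2] gap 59.8 gf 0.0
heat px [[286.11300773  60.5466432 ]] timer px [[256.71078006 174.89276682]]
[[(101.3, 101, [93.25, 109.0]), (113.4, 37, [97.5, 123.75])], [(101.3, 101, [93.25, 109.0]), (97.8, 36, [67.75, 109.75])], [(-43.6, 41, [-53.75, -17.25]), (-41.8, 111, [-46.0, -37.5])]]
[[(108.4, 103, [101.25, 116.5]), (114.0, 38, [101.0, 123.75])], [(106.2, 103, [101.25, 109.75]), (102.6, 38, [71.75, 109.75])], [(-44.4, 49, [-59.5, -17.25]), (-43.9, 110, [-48.25, -39.5])]]
[[(102.9, 95, [95.0, 110.75]), (115.9, 43, [98.5, 123.75])], [(102.9, 95, [95.0, 109.75]), (97.3, 35, [66.25, 109.75])], [(-42.8, 27, [-56.0, -17.25]), (-44.0, 105, [-48.25, -40.0])]]
[46.2  46.2  21.24] [[418.49888502 -71.8315677 ]]
```

```bash
python3 -m crank '[0,1,40,-2,60, 0,0,60,0,60, 0,0,35,0,60, 0,0,10,0,60, 0,0,0,0,0, 0,0,0,0,0, 0,0,0,0,0, 0,0,0,0,0, 0,0,0,0,0, 0,0,0,0,0]' 25
python3 -m crank '[0,0,0,0,0, 0,0,0,0,0, 0,0,0,0,0, 0,0,0,0,0, 0,0,0,0,0, 0,0,0,0,0, 0,0,0,0,0, 0,0,0,0,0, 0,0,0,0,0, 0,0,0,0,0]'
python3 -c "
from h import *
st()"
```

```text
clock: 87.5
position: [417.8, -71.0, 85.2]
ee_rot: [-0.001, 0.636, 0.772, -0.001]
contact_force: [-7.6, -0.2, 7.1]
finger_gap: 0.147
gripper_force: 25.0
clock: 88.75
position: [417.8, -71.0, 85.2]
ee_rot: [-0.001, 0.636, 0.772, -0.001]
contact_force: [-6.4, -0.7, 8.0]
finger_gap: 0.151
gripper_force: 25.0
t 88.75 pos [417.8 -71.   85.2] psi 101.0 q6 -28 F [-6.4 -0.7  8. ] gap 14.1 gf 25.0
```

```bash
python3 -m crank '[0,0,0,5,0, 0,0,0,10,0, 0,0,0,10,0, 0,0,0,10,0, 0,0,0,10,0, 0,0,0,10,0, 0,0,0,10,0, 0,0,0,10,0, 0,0,0,5,0, 0,0,0,0,0]'
python3 -c "
from h import *
st()"
```

```text
clock: 90.0
position: [418.4, -71.3, 85.2]
ee_rot: [0.0, 0.983, 0.182, -0.0]
contact_force: [-3.7, -3.1, 5.3]
finger_gap: 0.15
gripper_force: 25.0
t 90.0 pos [418.4 -71.3  85.2] psi 21.0 q6 52 F [-3.7 -3.1  5.3] gap 13.9 gf 25.0
```

```bash
python3 -m crank '[0,0,0,10,0, 0,0,0,10,0, 0,0,0,10,0, 0,0,0,10,0, 0,0,0,10,0, 0,0,0,8,0, 0,0,0,5,0, 0,0,0,0,0, 0,0,0,0,0, 0,0,0,0,0]'
python3 -c "
from h import *
st()"
python3 -m crank '[0,0,0,0,50, 0,0,0,0,50, 0,0,0,0,50, 0,0,0,0,50, 0,0,-30,0,50, 0,0,-60,0,50, 0,0,-54,0,50, 0,0,0,0,50, 0,0,0,0,50, 0,0,0,0,50]'
python3 - <<'E'
from h import *
st();f=grab("wrist")
for K in((418.2,-71.3),(419,-71.3),(418.2,-72)): print(knob(f,K,-42))
im=f["pixels"][:,:,::-1]
cv2.imwrite("pics/w7.png",cv2.resize(im,(800,600),interpolation=cv2.INTER_CUBIC))
E
```

```text
clock: 91.25
position: [418.3, -71.8, 85.2]
ee_rot: [0.001, 0.934, -0.357, 0.0]
contact_force: [-4.9, -6.2, 4.8]
finger_gap: 0.15
gripper_force: 25.0
t 91.25 pos [418.3 -71.8  85.2] psi -41.9 q6 115 F [-4.9 -6.2  4.8] gap 14.0 gf 25.0
clock: 92.5
position: [417.6, -70.4, 226.9]
ee_rot: [0.0, 0.934, -0.358, -0.002]
contact_force: [0.5, -0.3, 0.2]
finger_gap: 0.536
gripper_force: 0.0
t 92.5 pos [417.6 -70.4 226.9] psi -42.0 q6 115 F [ 0.5 -0.3  0.2] gap 49.8 gf 0.0
[(-41.6, 115, [-48.75, -34.5]), (-41.3, 125, [-45.5, -37.0])]
[(-43.6, 112, [-50.75, -36.75]), (-42.1, 125, [-46.5, -38.0])]
[(-39.7, 114, [-46.75, -32.5]), (-40.4, 125, [-44.75, -36.25])]
```

```bash
python3 -m crank '[0,0,-50,0,50, 0,0,-50,0,50, 24,57,0,0,50, 24,57,0,0,50, 24,57,0,0,50, 24,57,0,0,50, 24,57,0,0,50, 24,57,0,0,50, 24,57,0,0,50, 24,57,0,0,50]'
python3 look.py
python3 - <<'E'
from h import *
g=grab("top");im=g["pixels"][90:290,90:430,::-1];cv2.imwrite("pics/fin.png",cv2.resize(im,(800,470),interpolation=cv2.INTER_CUBIC))
print([knob(g,(429,58.5),70),knob(g,(418.2,-71.3),-42)])
E
```

```text
clock: 93.8
position: [254.8, -539.6, 327.2]
ee_rot: [-0.001, 0.933, -0.359, -0.001]
contact_force: [-0.4, -0.1, 0.4]
finger_gap: 0.541
gripper_force: 0.0
t 93.8 pos [ 254.8 -539.6  327.2] psi -42.0 q6 62 F [-0.4 -0.1  0.4] gap 50.3 gf 0.0
wrist [(0.49, [533.0, -65.0], 114)]
top [(0.95, [545.0, -65.0], 441), (0.93, [554.0, 42.0], 477), (0.88, [656.0, -86.0], 508), (0.58, [657.0, 39.0], 473), (0.37, [594.0, -17.0], 5246), (0.24, [496.0, -321.0], 2282)]
pan [(0.64, [502.0, -333.0])]
[[(75.5, 114, [64.5, 86.75]), (73.1, 121, [69.25, 77.0])], [(-43.1, 105, [-52.75, -33.25]), (-41.6, 125, [-46.0, -37.5])]]
```

View pics/fin.png

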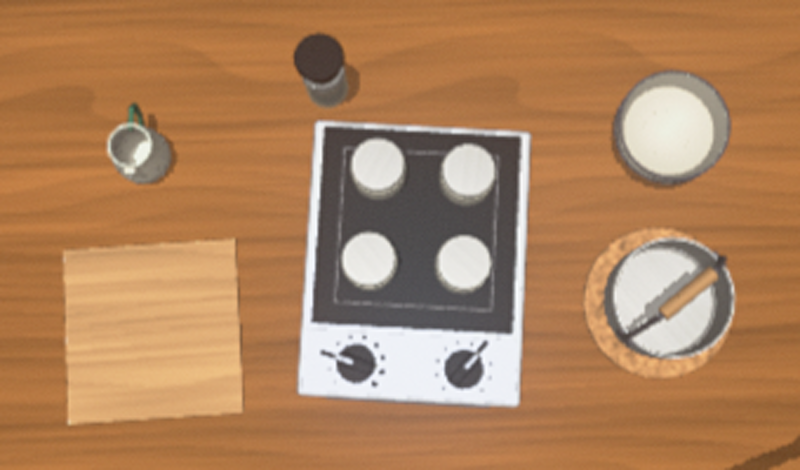

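The final view shows all four jars on the glass, both pointers on their bars, the pan centred on the trivet with its floor at crop (665,300), and the jug, bowls and mill where they were.

```bash
python3 -c "
from station import manip
print(manip.finish_job())"
```

```text
the job is handed in; nothing more can be done
None
```

The job is handed in: the pan is upright on the trivet, both knobs are on their bar marks and all four jars stand on the glass, though the first pan set-down pressed about 35 N and a knock after the first jar meant re-centring the pan before the other three.

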